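# Kit the parts of one wheel drive

### The job

Make up the kit for one wheel drive in the grey tray: stand the gear motor on its wheel in the square nest, stand the tall stepped spindle upright in the low round nest, and drop the 42 mm steel spacer ring into the funnel-mouthed tube, with the rubber tyre ring flat on top of it in the same tube. The short spindle and the wide steel ring belong to another job: leave them where they are on the bench.

Things in the scene. Friction and masses are not known exactly. Their poses are not given: they have to be found in the camera images.
- kit_tray: Grey steel kitting tray, fixed to the bench, 104 x 284 mm, rim 14 mm high, walls and floor 4 mm thick. Origin: centre of its underside, on the bench top; its long side runs along its y axis. It carries the three white inserts in one row along y, 90 mm from centre to centre, in an order that varies.
- motor_nest: White square open nest in the tray, fixed, for the gear motor: 70 x 70 mm outside, 62 x 62 mm inside, 16 mm high, floor 4 mm thick. Origin: centre of its underside, 4 mm above the bench; z up, x and y along its sides.
- spindle_nest: White low round open nest in the tray, fixed, for the tall spindle: 58 mm outside, 50 mm inside diameter, 16 mm high, floor 4 mm thick. Origin: centre of its underside, 4 mm above the bench; z up.
- ring_tube: White upright tube with a funnel mouth in the tray, fixed, for the two rings: 38 mm high, floor 4 mm thick, bore 48 mm diameter up to 30 mm, then widening to 63 mm at the rim (71 mm outside). Origin: centre of its underside, 4 mm above the bench; z up. A ring let go level inside the funnel slides down by itself; the tyre ring on top of the spacer ends about 3 mm below the rim.
- gear_motor: Silver gear motor standing on its black rubber wheel, 63 mm high: wheel 44 mm diameter up to 16 mm, then a metal body (widest 36 mm at 19 to 26 mm, 30 mm diameter from 26 to 47 mm, narrower above); about 0.1 kg. Grasp the 30 mm body. Origin: centre of the wheel's underside; z up along the motor. Round about z.
- tall_spindle: Black plastic stepped spindle standing on its foot, 55 mm high: round foot 33 mm diameter and 6 mm thick, stem about 19 mm diameter low down, stepped thinner upwards; 28 g. Grasp the stem. Origin: centre of the foot's underside; z up along the stem.
- spacer: Steel spacer ring lying flat: 42 mm outside, 22 mm bore, 16 mm high; about 0.06 kg. Origin: centre of its underside; z up along the bore.
- tyre_ring: Black rubber tyre ring lying flat: 42 mm outside diameter, 15 mm high, 20 g; grasp it across the outside. Origin: centre of its underside; z up along the bore.
- short_spindle: Look-alike to be left alone: black plastic spindle with the same 33 mm foot but only 28 mm high, stem 19 and 15 mm. Origin: centre of the foot's underside.
- wide_spacer: Look-alike to be left alone: wider steel ring lying flat, 58 mm outside, 34 mm bore, 16 mm high. Origin: centre of its underside.
Not all that is in view belongs to the job. Leave any green or orange look-alike of the tall_spindle alone. There is more than one size of the tyre_ring; the job needs the smaller.

How it is judged:
At the end, for the whole second after the job is handed in: Motor stands on the floor of the square nest, tall spindle on that of the round nest, 42 mm spacer flat on the floor of the tube, tyre ring flat on it (each within 0.12 rad of upright, at rest); short spindle and wide ring within 25 mm of where they stood (horizontal distance between gear_motor and motor_nest below 0.015 m and z of gear_motor in the frame of motor_nest between 0.001 and 0.008 m and angle between each of gear_motor, tall_spindle, spacer, tyre_ring's own z axis and vertical below 0.12 rad and linear speed of each of gear_motor, tall_spindle, spacer, tyre_ring below 0.02 m/s and horizontal distance between tall_spindle and spindle_nest below 0.012 m and z of tall_spindle in the frame of spindle_nest between 0.001 and 0.008 m and horizontal distance between each of spacer, tyre_ring and ring_tube below 0.007 m and z of spacer in the frame of ring_tube between 0.001 and 0.008 m and z of tyre_ring in the frame of ring_tube between 0.016 and 0.024 m and distance of each of short_spindle, wide_spacer from where it was at the start of the episode below 0.025 m); the robot touches nothing.
It fails at once if the short spindle or the wide steel ring is moved by more than 25 mm (distance of any of short_spindle, wide_spacer from where it was at the start of the episode above 0.025 m).
It also fails if it takes over 96 s, if anything falls off the work surface, if the arm or the gripper's body presses on something with over 40 N, if the wrist force passes 120 N, or if a joint passes its speed limit or range.

### The arm

A 6-joint arm with a two-finger parallel gripper is mounted at the origin on a cart in front of the work surface, level with it; the furniture and walls round the work are solid. World frame = base frame: x ahead of the robot, y to its left, z up, the work surface at z = 0. Lengths are in m, angles in rad, forces in N, time in s.
With the tool pointing down it reaches from about 0.375 to 0.925 m from the base axis. Payload 5.7 kg.
Tool frame: the origin (TCP) lies between the finger pads; the fingertips stand 11 mm ahead of it and the grasp point (between the pads) lies 8 mm behind it; z points along the fingers, y is the direction in which the jaws open and shut (so a half turn about z gives the same grasp; the last joint's range is limited). The gripper opens to 88 mm and grips with 3 to 60 N. Pads are 20 mm wide; open, the fingers measure 115 mm over their backs; the gripper's body (75 mm by 178 mm) begins 61 mm behind the grasp point.
Start: joints at [-1.394, 0.359, 1.51, -0, 1.272, -0.115], TCP at [0.173, -0.575, 0.195] pointing down, gripper open.
Joint ranges: [-2.97, 2.97], [-1.01, 2.36], [0.21, 2.38], [-0.96, 4.11], [0.2, 2.71], [-2.98, 2.98]. Speed limits (rad/s): [2.39, 2.39, 3.14, 3.14, 3.14, 3.14].

### API

Orientations are given as a unit quaternion [x, y, z, w].
In Python, from cell import bot, vision, ticket gives the robot as it stands.
- The arm moves only by the shell command python3 -m creep 'ROWS'. ROWS is JSON, a list of rows, each an object of numbers: "tx", "ty", "tz": the shift along the tool's x, y, z in m; "ax", "ay", "az": the turn, a rotation vector about the tool's x, y, z in degrees; "hand": the closure, from 0 (fully open) to 1 (shut). A call has exactly 10 rows; each row is the pose to reach, as a shift and turn from the pose commanded when the call began, along the tool's axes at that moment; what a row does not reach only later rows make up. A row lasts 1/10 s, in which the tool goes at most 50 mm and 8.59 degrees, less where a joint would pass 70% of its speed; a pose out of reach is approached as far as the arm can. A call with a gripper value outside its range is refused whole. The fingers move at their own pace and stop on an object; the grip force is fixed at half the most. Time passes only in rows, so rows that repeat a pose let the fingers close, or fill a call up. It gives the time, the measured TCP pose, the force and the opening at its end, in the units of the state.
- bot.read_state(): the state, without advancing time (a new reading comes with each control period).
- vision.capture(name): name is "scene" or "top" or "wrist"; returns a dict with "image" (400x640x3 uint8, blue, green, red), "intrinsics" (3x3 intrinsics, pixels), "k1" (the pictures are not rectified: a ray, as slopes to the right and down, at radius r is drawn at 1 + k1 r^2 times it, then the intrinsics apply), "pose" (4x4, takes a point from camera to world coordinates). Camera axes: x right, y up, looking along -z (the intrinsics and any distortion apply to the point x, -y, -z); pixel columns grow to the right and rows downward; lengths in m; the calibration is good to about 2 mm. A picture is of the moment at which its call begins. There is no depth.
- ticket.finish_job(): hands the job in, once; it reports no verdict.
Trained networks look in a picture, given as the dict that the camera call returned (one of the last four; its "shot" number tells which), for a name from the list of things; names that differ only in an ending like _2 or _b are one class to them, and where a whole thing is asked for, a point or a joint stands for the part that bears it (a point fixed in the world has none). Each returns a list of dicts, best first, with "confidence" (0 to 1); they miss things now and then, are a little off and sometimes report something else, mostly with a low value. They report only what shows in the picture. A call takes as long as a camera call. They do not tell look-alikes from the thing itself.
- vision.regions_of(name, picture): "region" (400x640 bool, what is visible of it) and "centre" ([row, column] in pixels, amid what is visible of it).
The state is a dict: "clock": time; "joint_positions": joint angles; "joint_vel": joint speeds; "tau": joint torques, N m; "position": TCP position; "ee_rot": TCP orientation; "ft_force": force on the tool from outside, world axes, zero at the start; "torque": the same for the moment, N m; "grip_width": finger opening in m.
Only numpy, scipy, OpenCV 4.12 (cv2) and the standard library are available. Lean on these libraries where they do the work, as an engineer would, in place of code of your own. Each camera call takes 0.05 s, during which the arm holds its last target. There are 200 camera calls.

## Working session

There is one attempt and no reset: what is moved stays moved. The work goes in short steps, Python scripts to look and compute and a shell command to move; the robot and the scene stay as the last step left them, time stands still between calls to the robot, and variables do not carry over. Pictures are saved under pics/ and viewed, about 12 in all and at most 16, crops included, and the job is handed in when it is done.

```bash
mkdir -p pics; ls; cat > h.py <<'E'
import numpy as np, cv2
from cell import bot, vision, ticket
from scipy.spatial.transform import Rotation as R
def ray(c,px):  # px (u,v)
    K=c["intrinsics"];k=c["k1"]
    d=np.array([(px[0]-K[0][2])/K[0][0],(px[1]-K[1][2])/K[1][1]]);s=d.copy()
    for _ in range(20): s=d/(1+k*(s@s))
    P=np.array(c["pose"]); return P[:3,3],P[:3,:3]@np.array([s[0],-s[1],-1])
def at(c,px,z):
    o,d=ray(c,px); return (o+d*(z-o[2])/d[2])
def proj(c,p):
    P=np.array(c["pose"]);q=P[:3,:3].T@(np.array(p)-P[:3,3]);s=np.array([q[0],-q[1]])/-q[2]
    s=s*(1+c["k1"]*(s@s));K=c["intrinsics"];return np.array([K[0][0]*s[0]+K[0][2],K[1][1]*s[1]+K[1][2]])
E
python3 - <<'E'
from h import *
s=bot.read_state();print(s["clock"],s["position"],s["ee_rot"],s["grip_width"])
Z=dict(motor_nest=.02,spindle_nest=.02,ring_tube=.042,gear_motor=.03,tall_spindle=.03,spacer=.016,tyre_ring=.015,short_spindle=.02,wide_spacer=.016,kit_tray=.01)
for n in("top","scene"):
    c=vision.capture(n);cv2.imwrite(f"pics/{n}0.png",c["image"]);print(n,np.round(c["pose"],3).tolist(),c["k1"],np.array(c["intrinsics"])[0])
    for k,z in Z.items():
        for r in vision.regions_of(k,c)[:5]:
            v,u=r["centre"];print(k,round(r["confidence"],2),(round(u),round(v)),int(r["region"].sum()),np.round(at(c,(u,v),z),3))
E
```

```text
pics
0.0 [ 0.17246523 -0.57390526  0.19399212] [ 9.89373344e-01  1.45394327e-01 -2.64950958e-05 -9.35571393e-04] 0.08811911630095014
top [[0.001, 0.984, -0.181, 0.318], [-1.0, 0.004, 0.016, -0.018], [0.016, 0.181, 0.983, 1.164], [0.0, 0.0, 0.0, 1.0]] -0.08177311402439472 [490.75969057   0.         311.26824536]
motor_nest 0.9 (272, 150) 860 [0.654 0.057 0.02 ]
spindle_nest 0.81 (344, 163) 446 [ 0.623 -0.116  0.02 ]
ring_tube 0.76 (307, 155) 687 [ 0.635 -0.025  0.042]
ring_tube 0.43 (268, 238) 253 [0.438 0.063 0.042]
gear_motor 0.69 (239, 232) 321 [0.453 0.131 0.03 ]
tall_spindle 0.68 (393, 211) 148 [ 0.505 -0.229  0.03 ]
tall_spindle 0.48 (445, 242) 130 [ 0.431 -0.35   0.03 ]
tall_spindle 0.43 (416, 243) 150 [ 0.43  -0.281  0.03 ]
spacer 0.53 (267, 233) 189 [0.453 0.067 0.016]
tyre_ring 0.7 (333, 232) 210 [ 0.457 -0.087  0.015]
tyre_ring 0.52 (301, 272) 307 [ 0.362 -0.014  0.015]
short_spindle 0.7 (373, 244) 147 [ 0.427 -0.181  0.02 ]
wide_spacer 0.61 (180, 219) 360 [0.485 0.273 0.016]
kit_tray 0.83 (316, 166) 3026 [ 0.618 -0.047  0.01 ]
scene [[0.57, 0.375, -0.731, -0.121], [-0.821, 0.276, -0.5, -0.472], [0.014, 0.885, 0.465, 0.438], [0.0, 0.0, 0.0, 1.0]] 0.016837436697002953 [362.09559854   0.         320.76256946]
motor_nest 0.83 (315, 177) 355 [0.628 0.059 0.02 ]
spindle_nest 0.77 (372, 200) 288 [ 0.595 -0.134  0.02 ]
ring_tube 0.74 (340, 182) 451 [ 0.6   -0.038  0.042]
gear_motor 0.56 (252, 192) 342 [0.441 0.118 0.03 ]
tall_spindle 0.86 (440, 272) 325 [ 0.414 -0.363  0.03 ]
tall_spindle 0.72 (401, 256) 242 [ 0.415 -0.288  0.03 ]
tall_spindle 0.61 (396, 235) 242 [ 0.474 -0.252  0.03 ]
spacer 0.48 (267, 206) 177 [0.429 0.058 0.016]
tyre_ring 0.66 (265, 230) 433 [ 0.351 -0.008  0.015]
tyre_ring 0.54 (317, 225) 225 [ 0.431 -0.086  0.015]
short_spindle 0.62 (353, 245) 198 [ 0.405 -0.191  0.02 ]
wide_spacer 0.6 (220, 179) 240 [0.464 0.263 0.016]
kit_tray 0.71 (352, 197) 1000 [ 0.598 -0.076  0.01 ]
```

```bash
python3 - <<'E'
import cv2
a=cv2.imread("pics/top0.png")[90:300,140:480];cv2.imwrite("pics/t1.png",cv2.resize(a,(800,494),interpolation=3))
a=cv2.imread("pics/scene0.png")[140:320,190:490];cv2.imwrite("pics/s1.png",cv2.resize(a,(800,480),interpolation=3))
E
```

```text
(no output)
```

View pics/t1.png

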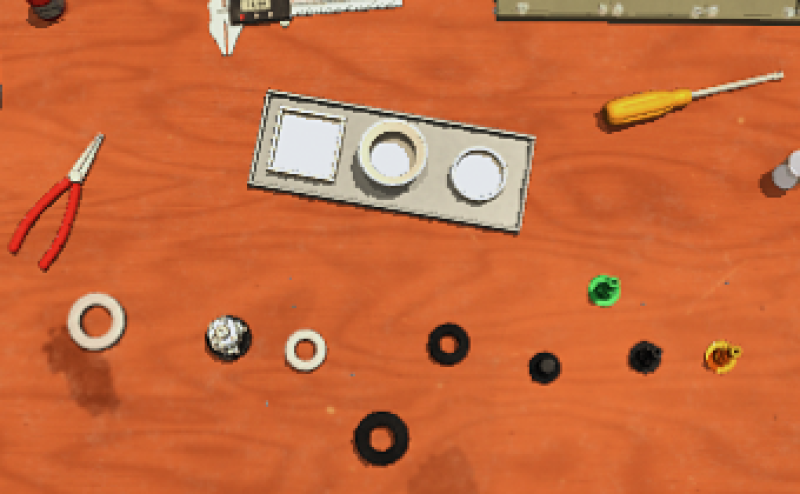

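View pics/s1.png

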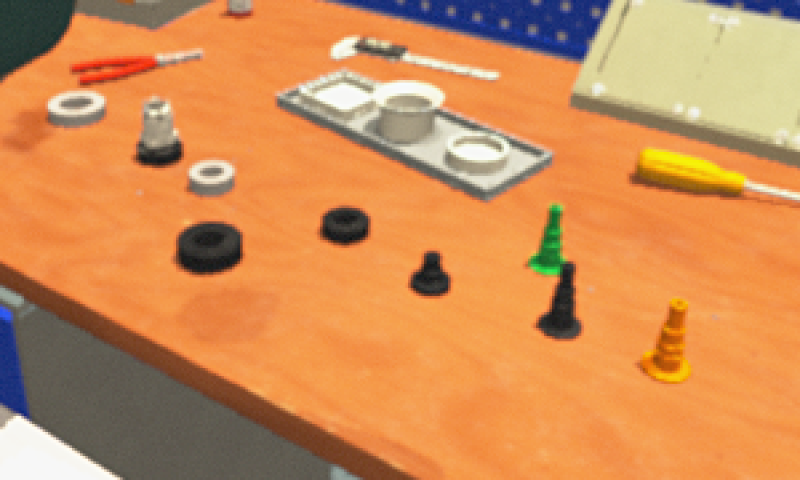

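The job's items in full top-view pixels:
- **Motor:** (238,233).
- **42 mm spacer:** (270,239). The wider ring at (181,227) is the look-alike.
- **Small tyre ring:** (330,236). The ring at (302,276) is the larger size.
- **Tall spindle:** black, (414,242). The green one at (397,213), the orange one at (447,241) and the short black one at (371,246) are look-alikes. In the scene crop, black (563,300) is clearly tall and black (431,272) is short.

The network centres are several pixels off, so I'll segment the objects myself.

```bash
python3 - <<'E'
from h import *
c=vision.capture("top");im=c["image"];hsv=cv2.cvtColor(im,cv2.COLOR_BGR2HSV)
wood=((hsv[...,0]<14)&(hsv[...,1]>90)&(hsv[...,2]>110)).astype(np.uint8)
m=1-wood; m[:90]=0
n,l,st,ce=cv2.connectedComponentsWithStats(m)
for i in range(1,n):
    if st[i,4]<40: continue
    cs,_=cv2.findContours((l==i).astype(np.uint8),0,1);(x,y),r=cv2.minEnclosingCircle(cs[0])
    if 150<x<480 and y<300: print(np.round((x,y,r),1),st[i].tolist(),np.round(at(c,(x,y),.008)[:2],4), "r_mm",round(r*1.17/490*1000,1))
# tray
i=l[166,330]; cs,_=cv2.findContours((l==i).astype(np.uint8),0,1)
b=cv2.boxPoints(cv2.minAreaRect(cs[0]));P=np.array([at(c,p,.014)[:2] for p in b]);print("tray",np.round(P,4).tolist(),P.mean(0),np.linalg.norm(P-np.roll(P,1,0),axis=1))
# white inserts
w=((hsv[...,1]<60)&(hsv[...,2]>205)).astype(np.uint8)
n,l,st,ce=cv2.connectedComponentsWithStats(w)
for i in range(1,n):
    if st[i,4]>80: print("white",st[i].tolist(),ce[i].round(1),at(c,ce[i],.008)[:2].round(4))
E
```

```text
[319.5 244.5 354.9] [0, 90, 640, 310, 79783] [ 0.427  -0.0564] r_mm 847.4
[159.2  94.5   8.5] [152, 90, 16, 12, 120] [0.8016 0.3456] r_mm 20.3
[269.1  93.8  41.1] [228, 90, 83, 24, 716] [0.8036 0.0692] r_mm 98.2
[434.  133.   39.8] [395, 121, 78, 26, 555] [ 0.7044 -0.3416] r_mm 95.2
[306.  158.5  61.9] [245, 128, 123, 62, 5004] [ 0.6364 -0.0238] r_mm 147.8
[166.5 168.5  27.1] [150, 147, 34, 44, 161] [0.61   0.3153] r_mm 64.7
[475. 164.  13.] [463, 154, 24, 18, 241] [ 0.6258 -0.4406] r_mm 31.1
[396.5 213.    7.6] [390, 206, 14, 15, 167] [ 0.5029 -0.2411] r_mm 18.2
[180.7 227.1  12.8] [169, 215, 25, 24, 345] [0.4669 0.2733] r_mm 30.6
[236.7 233.3   9.9] [227, 224, 20, 20, 300] [0.4528 0.1395] r_mm 23.5
[330.  236.2   9.3] [321, 227, 19, 19, 220] [ 0.4466 -0.0812] r_mm 22.2
[269.2 238.6   9. ] [261, 230, 18, 18, 198] [0.4405 0.0624] r_mm 21.6
[413.9 241.8   7.2] [407, 235, 14, 14, 148] [ 0.4337 -0.2808] r_mm 17.2
[447.  241.    8.2] [439, 234, 17, 15, 124] [ 0.4356 -0.3609] r_mm 19.7
[370.5 245.9   6.8] [365, 240, 13, 13, 142] [ 0.4239 -0.1771] r_mm 16.3
[301.1 275.9  12.1] [289, 265, 2
[... 321 characters left out ...]
 86, 22, 19, 219] [94.1 95.2] [0.8009 0.5127]
white [229, 86, 8, 27, 112] [232.2  98.4] [0.791  0.1612]
white [264, 87, 47, 9, 146] [288.9  91.2] [0.8108 0.0198]
white [57, 90, 21, 31, 433] [ 66.8 104.7] [0.776  0.5816]
white [85, 109, 21, 28, 185] [ 91.4 119.4] [0.7363 0.5135]
white [57, 125, 22, 15, 215] [ 66.9 131.8] [0.7043 0.5736]
white [253, 139, 33, 28, 616] [270.4 152.3] [0.6517 0.0632]
white [292, 140, 30, 29, 484] [305.6 154.7] [ 0.646  -0.0229]
white [317, 144, 47, 42, 933] [345.6 166.1] [ 0.6179 -0.1203]
white [21, 191, 24, 24, 382] [ 32.2 202.8] [0.5238 0.644 ]
white [169, 215, 23, 23, 219] [180.  225.9] [0.4697 0.2751]
white [262, 231, 16, 16, 129] [269.4 238.3] [0.4413 0.0618]
```

```bash
python3 -m creep '[{"az":-8},{"az":-16},{"az":-24},{"az":-32},{"az":-40},{"az":-48},{"az":-56},{"az":-64},{"az":-72},{"az":-73.3}]'
```

```text
invalid input at $[0]: expected keys tx, ty, tz, ax, ay, az, hand
```

```bash
python3 -m creep '[{"tx":0.034,"ty":-0.021,"tz":0,"ax":0,"ay":0,"az":-8,"hand":0},{"tx":0.068,"ty":-0.042,"tz":0,"ax":0,"ay":0,"az":-16,"hand":0},{"tx":0.102,"ty":-0.063,"tz":0,"ax":0,"ay":0,"az":-24,"hand":0},{"tx":0.136,"ty":-0.084,"tz":0,"ax":0,"ay":0,"az":-32,"hand":0},{"tx":0.17,"ty":-0.105,"tz":0,"ax":0,"ay":0,"az":-40,"hand":0},{"tx":0.21,"ty":-0.13,"tz":0,"ax":0,"ay":0,"az":-48,"hand":0},{"tx":0.25,"ty":-0.15,"tz":0,"ax":0,"ay":0,"az":-56,"hand":0},{"tx":0.29,"ty":-0.18,"tz":0,"ax":0,"ay":0,"az":-64,"hand":0},{"tx":0.32,"ty":-0.2,"tz":0,"ax":0,"ay":0,"az":-72,"hand":0},{"tx":0.335,"ty":-0.205,"tz":0,"ax":0,"ay":0,"az":-73.3,"hand":0}]'
cat >> h.py <<'E'
def meas(c,g,z,col,half=.04):
    """refine centre near world guess g=(x,y) by own segmentation"""
    u,v=proj(c,[*g,z]); return u,v
E
python3 - <<'E'
from h import *
s=bot.read_state();print(s["clock"],s["position"],s["ee_rot"],s["joint_positions"])
c=vision.capture("wrist");cv2.imwrite("pics/w1.png",c["image"]);print(np.round(c["pose"],3).tolist(),c["intrinsics"][0])
print(proj(c,[.4337,-.2808,0]))
for r in vision.regions_of("tall_spindle",c):print(r["confidence"],r["centre"])
E
```

```text
clock: 2.15
position: [0.4358, -0.2788, 0.1949]
ee_rot: [0.705, 0.71, 0.0, -0.0]
ft_force: [-0.5, -0.6, 0.2]
grip_width: 0.0877
2.15 [ 0.43576171 -0.27880071  0.19494743] [ 7.04524971e-01  7.09678966e-01  4.84181474e-04 -3.08676393e-04] [-7.03564654e-01  2.40147041e-01  1.68579347e+00  1.08087310e-03
  1.21619216e+00 -7.11229094e-01]
[[1.0, -0.008, -0.003, 0.435], [0.008, 0.961, 0.277, -0.203], [0.001, -0.277, 0.961, 0.385], [0.0, 0.0, 0.0, 1.0]] [344.98417228   0.         312.56691307]
[310.76148116 173.24615092]
0.94 [242.0, 311.3]
0.88 [132.8, 373.3]
0.73 [173.5, 313.1]
```

View pics/w1.png

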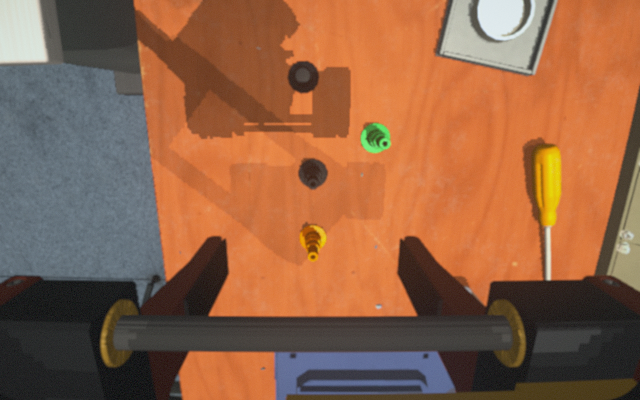

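The wrist view shows the tall black spindle at (313,174), midway between the fingers. The short one is at (303,76), green at (376,137) and orange at (313,240). My top-view estimate projects to (311,173), which agrees, so I'm descending on it.

```bash
python3 -m creep '[{"tx":-0.001,"ty":0,"tz":0.025,"ax":0,"ay":0,"az":0,"hand":0},{"tx":-0.002,"ty":0,"tz":0.05,"ax":0,"ay":0,"az":0,"hand":0},{"tx":-0.002,"ty":0,"tz":0.08,"ax":0,"ay":0,"az":0,"hand":0},{"tx":-0.002,"ty":0,"tz":0.11,"ax":0,"ay":0,"az":0,"hand":0},{"tx":-0.002,"ty":0,"tz":0.135,"ax":0,"ay":0,"az":0,"hand":0},{"tx":-0.002,"ty":0,"tz":0.155,"ax":0,"ay":0,"az":0,"hand":0},{"tx":-0.002,"ty":0,"tz":0.167,"ax":0,"ay":0,"az":0,"hand":0},{"tx":-0.002,"ty":0,"tz":0.167,"ax":0,"ay":0,"az":0,"hand":0.3},{"tx":-0.002,"ty":0,"tz":0.167,"ax":0,"ay":0,"az":0,"hand":0.6},{"tx":-0.002,"ty":0,"tz":0.167,"ax":0,"ay":0,"az":0,"hand":0.7}]'
python3 -m creep '[{"tx":0,"ty":0,"tz":0,"ax":0,"ay":0,"az":0,"hand":0.75},{"tx":0,"ty":0,"tz":0,"ax":0,"ay":0,"az":0,"hand":0.8},{"tx":0,"ty":0,"tz":0,"ax":0,"ay":0,"az":0,"hand":0.85},{"tx":0,"ty":0,"tz":0,"ax":0,"ay":0,"az":0,"hand":0.9},{"tx":0,"ty":0,"tz":0,"ax":0,"ay":0,"az":0,"hand":1},{"tx":0,"ty":0,"tz":0,"ax":0,"ay":0,"az":0,"hand":1},{"tx":0,"ty":0,"tz":0,"ax":0,"ay":0,"az":0,"hand":1},{"tx":0,"ty":0,"tz":0,"ax":0,"ay":0,"az":0,"hand":1},{"tx":0,"ty":0,"tz":0,"ax":0,"ay":0,"az":0,"hand":1},{"tx":0,"ty":0,"tz":0,"ax":0,"ay":0,"az":0,"hand":1}]'
```

```text
clock: 3.25
position: [0.4351, -0.2847, 0.0289]
ee_rot: [0.707, 0.707, 0.0, 0.001]
ft_force: [-0.2, -0.8, -0.2]
grip_width: 0.0671
clock: 4.25
position: [0.4345, -0.2839, 0.0278]
ee_rot: [0.707, 0.707, 0.0, -0.0]
ft_force: [-0.1, -0.0, -0.2]
grip_width: 0.0001
```

```bash
python3 - <<'E'
from h import *
c=vision.capture("wrist");cv2.imwrite("pics/w2.png",c["image"])
d=vision.capture("scene")["image"][200:310,340:490];cv2.imwrite("pics/s2.png",cv2.resize(d,(600,440),interpolation=3))
a=cv2.resize(c["image"],(480,300));b=cv2.resize(d,(410,300),interpolation=3)
cv2.imwrite("pics/c2.png",np.hstack([a,b])[:, :800] if False else cv2.resize(np.hstack([a,b]),(800,270)))
E
```

```text
(no output)
```

View pics/c2.png

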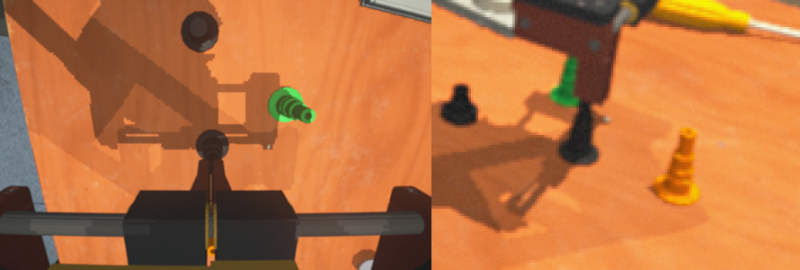

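The fingers closed just short of the spindle. It still stands at wrist pixel about (313,215), on the +y side of the pads. I'm measuring it from this close view.

```bash
python3 - <<'E'
from h import *
c=vision.capture("wrist");s=bot.read_state();print(s["position"])
for z in (0,.006): print(at(c,(313,215),z))
print(proj(c,s["position"]),proj(c,s["position"]+np.array([0,0,-.011])), np.array(c["pose"])[:3,3])
for r in vision.regions_of("tall_spindle",c):
    v,u=r["centre"];print(r["confidence"],(u,v),at(c,(u,v),.01),r["region"].sum())
cv2.imwrite("pics/w3.png",cv2.resize(c["image"][150:300,240:390],(600,600),interpolation=3))
E
```

```text
[ 0.43445261 -0.28387132  0.02782731]
[ 0.43454207 -0.28037284  0.        ]
[ 0.43452846 -0.27837781  0.006     ]
[312.92120489 235.51926992] [312.89420562 228.91343509] [ 0.43404833 -0.20799292  0.21768035]
0.75 (316.2, 215.4) [ 0.43654918 -0.27731286  0.01      ] 1775
0.71 (313.1, 366.2) [ 0.43478049 -0.39426671  0.01      ] 244
0.62 (429.0, 157.3) [ 0.50496253 -0.24009647  0.01      ] 2678
```

View pics/w3.png

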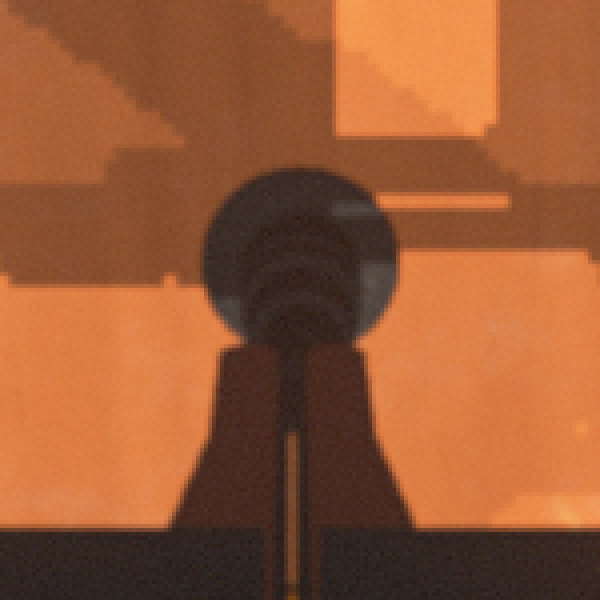

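The finger edges sit about 15 mm further to -y than the reported TCP and pad width imply, and the spindle stands just beyond them. I'll open, shift about +14 mm along tool x, and close again.

```bash
python3 -m creep '[{"tx":0,"ty":0,"tz":0,"ax":0,"ay":0,"az":0,"hand":0.5},{"tx":0,"ty":0,"tz":0,"ax":0,"ay":0,"az":0,"hand":0.4},{"tx":0,"ty":0,"tz":0,"ax":0,"ay":0,"az":0,"hand":0.4},{"tx":0,"ty":0,"tz":0,"ax":0,"ay":0,"az":0,"hand":0.4},{"tx":0,"ty":0,"tz":0,"ax":0,"ay":0,"az":0,"hand":0.4},{"tx":0.004,"ty":0.001,"tz":0,"ax":0,"ay":0,"az":0,"hand":0.4},{"tx":0.008,"ty":0.001,"tz":0,"ax":0,"ay":0,"az":0,"hand":0.4},{"tx":0.012,"ty":0.001,"tz":0,"ax":0,"ay":0,"az":0,"hand":0.4},{"tx":0.014,"ty":0.001,"tz":0,"ax":0,"ay":0,"az":0,"hand":0.4},{"tx":0.014,"ty":0.001,"tz":0,"ax":0,"ay":0,"az":0,"hand":0.4}]'
python3 -m creep '[{"tx":0,"ty":0,"tz":0,"ax":0,"ay":0,"az":0,"hand":0.5},{"tx":0,"ty":0,"tz":0,"ax":0,"ay":0,"az":0,"hand":0.6},{"tx":0,"ty":0,"tz":0,"ax":0,"ay":0,"az":0,"hand":0.7},{"tx":0,"ty":0,"tz":0,"ax":0,"ay":0,"az":0,"hand":0.8},{"tx":0,"ty":0,"tz":0,"ax":0,"ay":0,"az":0,"hand":1},{"tx":0,"ty":0,"tz":0,"ax":0,"ay":0,"az":0,"hand":1},{"tx":0,"ty":0,"tz":0,"ax":0,"ay":0,"az":0,"hand":1},{"tx":0,"ty":0,"tz":0,"ax":0,"ay":0,"az":0,"hand":1},{"tx":0,"ty":0,"tz":0,"ax":0,"ay":0,"az":0,"hand":1},{"tx":0,"ty":0,"tz":0,"ax":0,"ay":0,"az":0,"hand":1}]'
python3 - <<'E'
from h import *
c=vision.capture("wrist");a=cv2.resize(c["image"][130:310,200:430],(511,400),interpolation=3)
d=vision.capture("scene")["image"][200:310,360:460];cv2.imwrite("pics/c4.png",cv2.resize(np.hstack([a,cv2.resize(d,(280,400))[:, :]]),(791,400)))
E
```

```text
clock: 5.45
position: [0.4353, -0.2693, 0.0278]
ee_rot: [0.707, 0.707, 0.0, -0.0]
ft_force: [0.1, 0.5, -0.9]
grip_width: 0.0531
clock: 6.45
position: [0.4354, -0.2699, 0.0278]
ee_rot: [0.707, 0.707, 0.0, -0.0]
ft_force: [-0.7, 0.3, 0.4]
grip_width: 0.0003
```

View pics/c4.png

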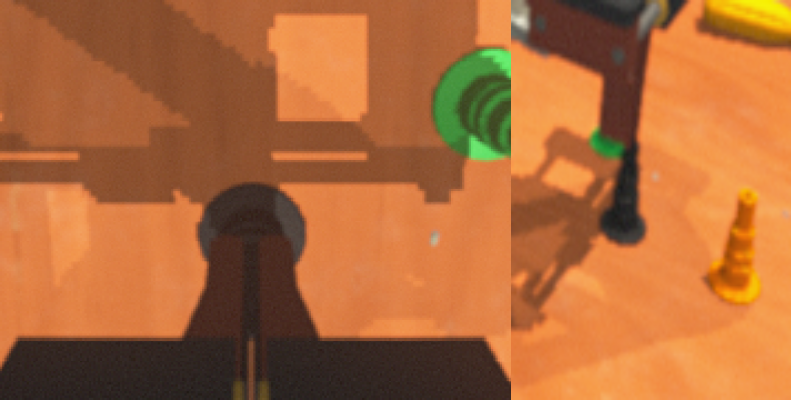

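```bash
python3 - <<'E'
from h import *
c=vision.capture("scene");p=bot.read_state()["position"];print(p)
for dz in (-.011,0,.02,.03,.04): print(dz,proj(c,p+[0,0,dz]).round(1),[proj(c,p+[sx*.0135,sy*.01,dz]).round(0).tolist() for sx in(-1,1) for sy in(-1,1)])
for z in(0,.055): print("spindle",z,proj(c,[.4355,-.2800,z]).round(1))
im=c["image"];cv2.imwrite("pics/s5.png",cv2.resize(im[150:290,330:500],(800,659),interpolation=2)[:600])
E
```

```text
[ 0.43541186 -0.26985167  0.02783228]
-0.011 [395.5 253. ] [[397.0, 258.0], [388.0, 255.0], [403.0, 251.0], [394.0, 248.0]]
0 [396.2 248.3] [[398.0, 254.0], [388.0, 250.0], [404.0, 247.0], [394.0, 243.0]]
0.02 [397.3 239.7] [[399.0, 245.0], [389.0, 241.0], [405.0, 238.0], [395.0, 235.0]]
0.03 [397.9 235.3] [[400.0, 240.0], [390.0, 237.0], [406.0, 234.0], [396.0, 230.0]]
0.04 [398.5 230.9] [[401.0, 236.0], [391.0, 232.0], [406.0, 229.0], [397.0, 226.0]]
spindle 0 [399.4 261.8]
spindle 0.055 [402.8 238.3]
```

View pics/s5.png

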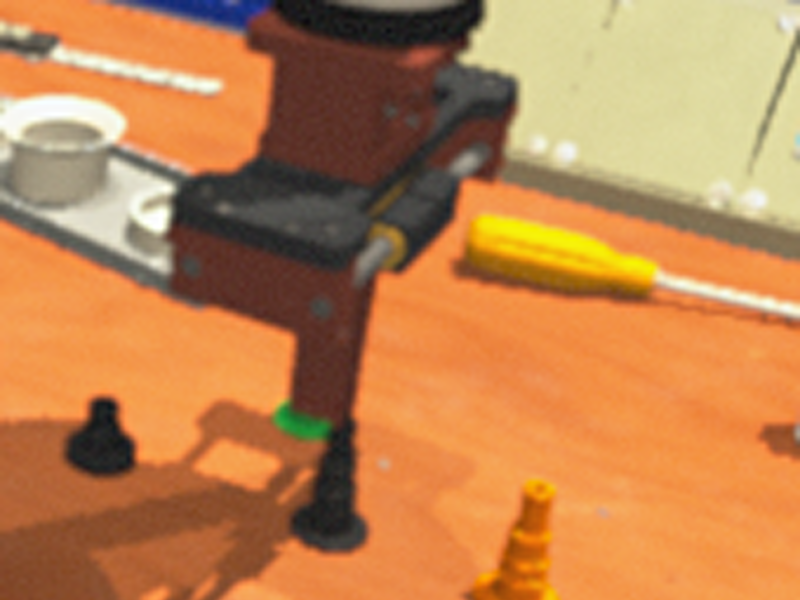

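The scene view shows the fingertips level with the spindle top (crop (335,420), full frame (401,239)), so the real tips are about 27 mm above the reported TCP rather than 11 mm below. All three views fit that, which means I closed above the spindle. I'll open, go back in y, and lower in two checked steps.

```bash
python3 -m creep '[{"tx":0,"ty":0,"tz":0,"ax":0,"ay":0,"az":0,"hand":0.4},{"tx":0,"ty":0,"tz":0,"ax":0,"ay":0,"az":0,"hand":0.4},{"tx":0,"ty":0,"tz":0,"ax":0,"ay":0,"az":0,"hand":0.4},{"tx":0,"ty":0,"tz":0,"ax":0,"ay":0,"az":0,"hand":0.4},{"tx":-0.005,"ty":0,"tz":0,"ax":0,"ay":0,"az":0,"hand":0.4},{"tx":-0.01,"ty":0.001,"tz":0,"ax":0,"ay":0,"az":0,"hand":0.4},{"tx":-0.01,"ty":0.001,"tz":0.005,"ax":0,"ay":0,"az":0,"hand":0.4},{"tx":-0.01,"ty":0.001,"tz":0.01,"ax":0,"ay":0,"az":0,"hand":0.4},{"tx":-0.01,"ty":0.001,"tz":0.015,"ax":0,"ay":0,"az":0,"hand":0.4},{"tx":-0.01,"ty":0.001,"tz":0.018,"ax":0,"ay":0,"az":0,"hand":0.4}]'
python3 - <<'E'
from h import *
c=vision.capture("scene");p=bot.read_state()["position"];print(p)
im=c["image"];b=cv2.resize(im[200:290,350:450],(400,360),interpolation=2);w=vision.capture("wrist")["image"][150:300,220:400]
cv2.imwrite("pics/s6.png",np.hstack([b,cv2.resize(w,(400,360))]))
E
```

```text
clock: 7.6
position: [0.436, -0.2795, 0.009]
ee_rot: [0.707, 0.707, -0.0, -0.001]
ft_force: [0.2, 0.4, -0.1]
grip_width: 0.0527
[ 0.43584373 -0.27931837  0.00880266]
```

View pics/s6.png

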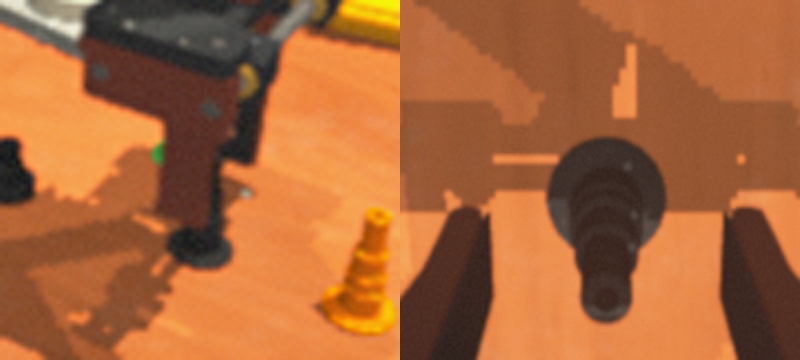

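There is no contact, and the spindle is centred between the fingers (crop u≈605). I'll lower another 18 mm and close.

```bash
python3 -m creep '[{"tx":0,"ty":0,"tz":0.006,"ax":0,"ay":0,"az":0,"hand":0.4},{"tx":0,"ty":0,"tz":0.012,"ax":0,"ay":0,"az":0,"hand":0.4},{"tx":0,"ty":0,"tz":0.018,"ax":0,"ay":0,"az":0,"hand":0.4},{"tx":0,"ty":0,"tz":0.018,"ax":0,"ay":0,"az":0,"hand":0.5},{"tx":0,"ty":0,"tz":0.018,"ax":0,"ay":0,"az":0,"hand":0.6},{"tx":0,"ty":0,"tz":0.018,"ax":0,"ay":0,"az":0,"hand":0.7},{"tx":0,"ty":0,"tz":0.018,"ax":0,"ay":0,"az":0,"hand":0.8},{"tx":0,"ty":0,"tz":0.018,"ax":0,"ay":0,"az":0,"hand":0.9},{"tx":0,"ty":0,"tz":0.018,"ax":0,"ay":0,"az":0,"hand":1},{"tx":0,"ty":0,"tz":0.018,"ax":0,"ay":0,"az":0,"hand":1}]'
python3 -m creep '[{"tx":0,"ty":0,"tz":0,"ax":0,"ay":0,"az":0,"hand":1},{"tx":0,"ty":0,"tz":0,"ax":0,"ay":0,"az":0,"hand":1},{"tx":0,"ty":0,"tz":0,"ax":0,"ay":0,"az":0,"hand":1},{"tx":0,"ty":0,"tz":-0.003,"ax":0,"ay":0,"az":0,"hand":1},{"tx":0,"ty":0,"tz":-0.006,"ax":0,"ay":0,"az":0,"hand":1},{"tx":0,"ty":0,"tz":-0.01,"ax":0,"ay":0,"az":0,"hand":1},{"tx":0,"ty":0,"tz":-0.014,"ax":0,"ay":0,"az":0,"hand":1},{"tx":0,"ty":0,"tz":-0.02,"ax":0,"ay":0,"az":0,"hand":1},{"tx":0,"ty":0,"tz":-0.02,"ax":0,"ay":0,"az":0,"hand":1},{"tx":0,"ty":0,"tz":-0.02,"ax":0,"ay":0,"az":0,"hand":1}]'
python3 - <<'E'
from h import *
c=vision.capture("scene");p=bot.read_state()["position"];print(p)
im=c["image"];b=cv2.resize(im[190:290,350:450],(400,400),interpolation=2);w=vision.capture("wrist")["image"][150:310,230:390]
cv2.imwrite("pics/s7.png",np.hstack([b,cv2.resize(w,(400,400))]))
E
```

```text
clock: 8.7
position: [0.4366, -0.28, -0.008]
ee_rot: [0.707, 0.707, 0.0, 0.0]
ft_force: [-0.2, -0.4, 1.5]
grip_width: 0.0149
clock: 9.7
position: [0.4366, -0.28, 0.0122]
ee_rot: [0.707, 0.707, 0.0, 0.0]
ft_force: [0.3, 0.7, 0.2]
grip_width: 0.0149
[ 0.43651152 -0.27989134  0.01196594]
```

View pics/s7.png

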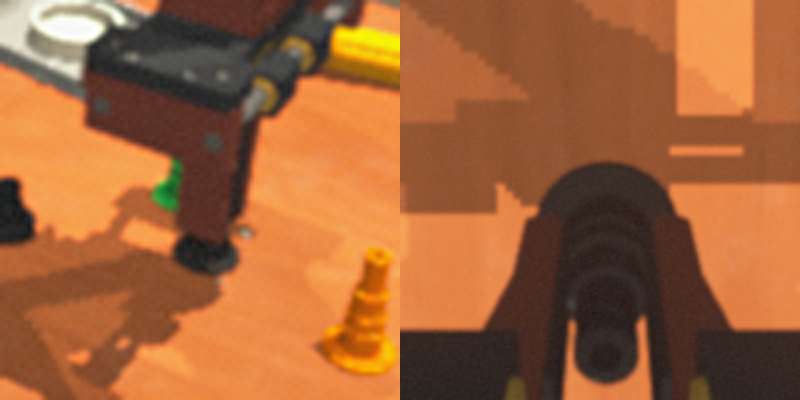

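The spindle is held: opening 14.9 mm, upright in both views. When it was on the bench the TCP read -0.008, so releases will use that as the relative height. Next I lift and go beside the tray to measure the inserts with the wrist camera.

```bash
python3 -m creep '[{"tx":0,"ty":0,"tz":-0.03,"ax":0,"ay":0,"az":0,"hand":1},{"tx":0,"ty":0.01,"tz":-0.06,"ax":0,"ay":0,"az":0,"hand":1},{"tx":0.02,"ty":0.03,"tz":-0.08,"ax":0,"ay":0,"az":0,"hand":1},{"tx":0.04,"ty":0.06,"tz":-0.08,"ax":0,"ay":0,"az":0,"hand":1},{"tx":0.06,"ty":0.09,"tz":-0.08,"ax":0,"ay":0,"az":0,"hand":1},{"tx":0.08,"ty":0.12,"tz":-0.08,"ax":0,"ay":0,"az":0,"hand":1},{"tx":0.1,"ty":0.15,"tz":-0.08,"ax":0,"ay":0,"az":0,"hand":1},{"tx":0.12,"ty":0.175,"tz":-0.08,"ax":0,"ay":0,"az":0,"hand":1},{"tx":0.13,"ty":0.183,"tz":-0.08,"ax":0,"ay":0,"az":0,"hand":1},{"tx":0.13,"ty":0.183,"tz":-0.08,"ax":0,"ay":0,"az":0,"hand":1}]'
python3 - <<'E'
from h import *
print(bot.read_state()["position"])
c=vision.capture("wrist");im=c["image"].copy();hsv=cv2.cvtColor(im,cv2.COLOR_BGR2HSV)
for k,z in (("spindle_nest",.02),("ring_tube",.042),("motor_nest",.02),("kit_tray",.014)):
    for r in vision.regions_of(k,c)[:1]:
        m=r["region"].astype(np.uint8);cs,_=cv2.findContours(m,0,1);q=max(cs,key=cv2.contourArea)
        pts=np.array([at(c,p[0],z)[:2] for p in q],np.float32)
        (x,y),rr=cv2.minEnclosingCircle(pts);e=cv2.fitEllipse(pts*1000);rc=cv2.minAreaRect(pts*1000)
        print(k,r["confidence"],"circ",np.round((x,y,rr),4),"ell",np.round(e[0],1),np.round(e[1],1),"rect",np.round(rc[0],1),np.round(rc[1],1),round(rc[2],1))
        cv2.drawContours(im,[q],-1,(255,0,255),1)
for t in (1,0,-1):
    p=np.array([.6356+t*.09*.173,-.0238+t*.09*.985,.008]);u=proj(c,p);cv2.circle(im,tuple(int(a) for a in u),3,(0,0,255),-1);print(t,p,u.round(1))
cv2.imwrite("pics/w8.png",im)
E
```

```text
clock: 10.8
position: [0.6197, -0.1485, 0.0913]
ee_rot: [0.706, 0.708, -0.0, -0.0]
ft_force: [-0.5, -0.2, 0.3]
grip_width: 0.0152
[ 0.61971118 -0.14848318  0.09130708]
spindle_nest 0.67 circ [ 0.6225 -0.1112  0.0289] ell [ 622.5 -111.2] [56.1 56.4] rect [ 622.7 -111.4] [56.6 55.9] 76.7
ring_tube 0.82 circ [ 0.638  -0.0231  0.0355] ell [637.9 -31.1] [50.7 74.6] rect [638.1 -34.1] [70.3 47.5] 0.4
motor_nest 0.18 circ [ 0.6225 -0.1111  0.0294] ell [ 622.7 -111.2] [56.1 57.5] rect [ 622.8 -111. ] [56.4 57.4] 14.7
kit_tray 0.66 circ [ 0.6288 -0.0782  0.0998] ell [628.4 -83.9] [114.2 206.1] rect [628.3 -78.6] [172.1 104.2] 80.2
1 [0.65117 0.06485 0.008  ] [ 360.5 -106.2]
0 [ 0.6356 -0.0238  0.008 ] [335.2  33.1]
-1 [ 0.62003 -0.11245  0.008  ] [313.4 154. ]
```

View pics/w8.png

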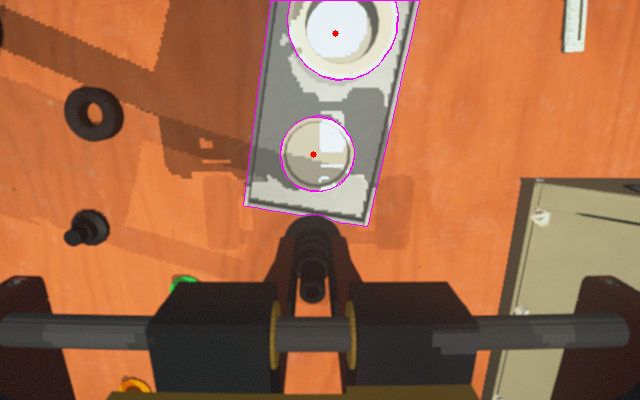

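The spindle nest fits a clean circle at (622,-111) mm, radius about 28.5 mm against a nominal 29. The tube is at (638,-23) mm, and the tray angle is 80.2°. These agree with the top view within 2.5 mm. Placing the spindle.

```bash
python3 -m creep '[{"tx":0.015,"ty":0.001,"tz":0,"ax":0,"ay":0,"az":0,"hand":1},{"tx":0.03,"ty":0.002,"tz":0,"ax":0,"ay":0,"az":0,"hand":1},{"tx":0.037,"ty":0.003,"tz":0.01,"ax":0,"ay":0,"az":0,"hand":1},{"tx":0.037,"ty":0.003,"tz":0.03,"ax":0,"ay":0,"az":0,"hand":1},{"tx":0.037,"ty":0.003,"tz":0.05,"ax":0,"ay":0,"az":0,"hand":1},{"tx":0.037,"ty":0.003,"tz":0.065,"ax":0,"ay":0,"az":0,"hand":1},{"tx":0.037,"ty":0.003,"tz":0.075,"ax":0,"ay":0,"az":0,"hand":1},{"tx":0.037,"ty":0.003,"tz":0.082,"ax":0,"ay":0,"az":0,"hand":1},{"tx":0.037,"ty":0.003,"tz":0.087,"ax":0,"ay":0,"az":0,"hand":1},{"tx":0.037,"ty":0.003,"tz":0.087,"ax":0,"ay":0,"az":0,"hand":1}]'
python3 -m creep '[{"tx":0,"ty":0,"tz":0.001,"ax":0,"ay":0,"az":0,"hand":1},{"tx":0,"ty":0,"tz":0.002,"ax":0,"ay":0,"az":0,"hand":1},{"tx":0,"ty":0,"tz":0.003,"ax":0,"ay":0,"az":0,"hand":1},{"tx":0,"ty":0,"tz":0.003,"ax":0,"ay":0,"az":0,"hand":1},{"tx":0,"ty":0,"tz":0.003,"ax":0,"ay":0,"az":0,"hand":0.7},{"tx":0,"ty":0,"tz":0.003,"ax":0,"ay":0,"az":0,"hand":0.6},{"tx":0,"ty":0,"tz":0.003,"ax":0,"ay":0,"az":0,"hand":0.55},{"tx":0,"ty":0,"tz":0.003,"ax":0,"ay":0,"az":0,"hand":0.5},{"tx":0,"ty":0,"tz":0.003,"ax":0,"ay":0,"az":0,"hand":0.5},{"tx":0,"ty":0,"tz":0.003,"ax":0,"ay":0,"az":0,"hand":0.5}]'
python3 -m creep '[{"tx":0,"ty":0,"tz":-0.01,"ax":0,"ay":0,"az":0,"hand":0.5},{"tx":0,"ty":0,"tz":-0.03,"ax":0,"ay":0,"az":0,"hand":0.5},{"tx":0,"ty":0,"tz":-0.06,"ax":0,"ay":0,"az":0,"hand":0.5},{"tx":0,"ty":0,"tz":-0.1,"ax":0,"ay":0,"az":0,"hand":0.5},{"tx":0,"ty":-0.01,"tz":-0.12,"ax":0,"ay":0,"az":0,"hand":0},{"tx":0.02,"ty":-0.05,"tz":-0.12,"ax":0,"ay":0,"az":0,"hand":0},{"tx":0.04,"ty":-0.09,"tz":-0.12,"ax":0,"ay":0,"az":0,"hand":0},{"tx":0.06,"ty":-0.13,"tz":-0.12,"ax":0,"ay":0,"az":0,"hand":0},{"tx":0.09,"ty":-0.16,"tz":-0.12,"ax":0,"ay":0,"az":0,"hand":0},{"tx":0.12,"ty":-0.182,"tz":-0.12,"ax":0,"ay":0,"az":0,"hand":0}]'
```

```text
clock: 12.05
position: [0.6223, -0.1128, 0.0045]
ee_rot: [0.707, 0.707, -0.0, -0.0]
ft_force: [-1.5, -0.2, -0.3]
grip_width: 0.0149
clock: 13.05
position: [0.6224, -0.1128, 0.0019]
ee_rot: [0.707, 0.707, 0.0, -0.0]
ft_force: [-0.8, -0.0, -0.2]
grip_width: 0.0439
clock: 14.05
position: [0.4379, 0.0079, 0.1225]
ee_rot: [0.707, 0.707, -0.0, -0.0]
ft_force: [0.7, -0.1, 0.8]
grip_width: 0.0867
```

```bash
cat >> h.py <<'E'
def look(c,k,z,g,im=None):
    for r in vision.regions_of(k,c):
        m=r["region"].astype(np.uint8);cs,_=cv2.findContours(m,0,1);q=max(cs,key=cv2.contourArea)
        pts=np.array([at(c,p[0],z)[:2] for p in q],np.float32);(x,y),rr=cv2.minEnclosingCircle(pts)
        if np.hypot(x-g[0],y-g[1])<.04:
            print(k,round(r["confidence"],2),np.round((x,y,rr),4),cv2.boundingRect(q))
            if im is not None: cv2.drawContours(im,[q],-1,(255,0,255),1)
E
python3 - <<'E'
from h import *
print(bot.read_state()["position"])
c=vision.capture("wrist");im=c["image"].copy()
look(c,"spacer",.016,(.44,.062),im);look(c,"gear_motor",.016,(.453,.14),im);look(c,"tyre_ring",.0075,(.447,-.081),im)
s=vision.capture("scene")["image"][150:250,290:420]
cv2.imwrite("pics/w9.png",np.vstack([cv2.resize(im[:300],(480,225)),cv2.resize(s,(480,369),interpolation=2)]))
E
```

```text
[0.43790379 0.00785657 0.12246839]
spacer 0.87 [0.4412 0.0634 0.0211] (293, 102, 49, 50)
gear_motor 0.57 [0.4545 0.1398 0.0234] (305, 0, 56, 60)
tyre_ring 0.64 [ 0.4482 -0.0812  0.0242] (302, 255, 43, 43)
```

View pics/w9.png

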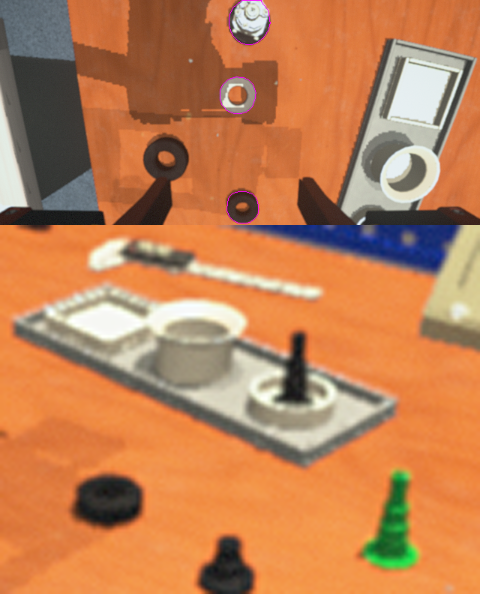

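The tall spindle stands upright in its round nest at crop (297,370). The spacer contour (wrist (317,127)) is 42.2 mm across, so it is the right ring, at (441.2, 63.4) mm. Going for the spacer.

```bash
python3 -m creep '[{"tx":0.025,"ty":0.001,"tz":0,"ax":0,"ay":0,"az":0,"hand":0},{"tx":0.05,"ty":0.003,"tz":0.01,"ax":0,"ay":0,"az":0,"hand":0},{"tx":0.055,"ty":0.003,"tz":0.04,"ax":0,"ay":0,"az":0,"hand":0},{"tx":0.055,"ty":0.003,"tz":0.07,"ax":0,"ay":0,"az":0,"hand":0},{"tx":0.055,"ty":0.003,"tz":0.1,"ax":0,"ay":0,"az":0,"hand":0},{"tx":0.055,"ty":0.003,"tz":0.12,"ax":0,"ay":0,"az":0,"hand":0},{"tx":0.055,"ty":0.003,"tz":0.132,"ax":0,"ay":0,"az":0,"hand":0},{"tx":0.055,"ty":0.003,"tz":0.139,"ax":0,"ay":0,"az":0,"hand":0},{"tx":0.055,"ty":0.003,"tz":0.1415,"ax":0,"ay":0,"az":0,"hand":0.1},{"tx":0.055,"ty":0.003,"tz":0.1415,"ax":0,"ay":0,"az":0,"hand":0.2}]'
python3 -m creep '[{"tx":0,"ty":0,"tz":0,"ax":0,"ay":0,"az":0,"hand":0.3},{"tx":0,"ty":0,"tz":0,"ax":0,"ay":0,"az":0,"hand":0.4},{"tx":0,"ty":0,"tz":0,"ax":0,"ay":0,"az":0,"hand":0.5},{"tx":0,"ty":0,"tz":0,"ax":0,"ay":0,"az":0,"hand":0.7},{"tx":0,"ty":0,"tz":0,"ax":0,"ay":0,"az":0,"hand":1},{"tx":0,"ty":0,"tz":0,"ax":0,"ay":0,"az":0,"hand":1},{"tx":0,"ty":0,"tz":0,"ax":0,"ay":0,"az":0,"hand":1},{"tx":0,"ty":0,"tz":0,"ax":0,"ay":0,"az":0,"hand":1},{"tx":0,"ty":0,"tz":0,"ax":0,"ay":0,"az":0,"hand":1},{"tx":0,"ty":0,"tz":0,"ax":0,"ay":0,"az":0,"hand":1}]'
python3 -m creep '[{"tx":0,"ty":0,"tz":-0.004,"ax":0,"ay":0,"az":0,"hand":1},{"tx":0,"ty":0,"tz":-0.01,"ax":0,"ay":0,"az":0,"hand":1},{"tx":0,"ty":0,"tz":-0.02,"ax":0,"ay":0,"az":0,"hand":1},{"tx":0,"ty":0,"tz":-0.035,"ax":0,"ay":0,"az":0,"hand":1},{"tx":0,"ty":0,"tz":-0.05,"ax":0,"ay":0,"az":0,"hand":1},{"tx":0,"ty":0,"tz":-0.07,"ax":0,"ay":0,"az":0,"hand":1},{"tx":0,"ty":0,"tz":-0.09,"ax":0,"ay":0,"az":0,"hand":1},{"tx":0,"ty":0,"tz":-0.1,"ax":0,"ay":0,"az":0,"hand":1},{"tx":0,"ty":0,"tz":-0.1,"ax":0,"ay":0,"az":0,"hand":1},{"tx":0,"ty":0,"tz":-0.1,"ax":0,"ay":0,"az":0,"hand":1}]'
python3 - <<'E'
from h import *
w=vision.capture("wrist")["image"][130:330,190:450]
cv2.imwrite("pics/w10.png",cv2.resize(w,(650,500)))
E
```

```text
clock: 15.3
position: [0.4442, 0.0618, -0.0196]
ee_rot: [0.707, 0.707, 0.0, 0.0]
ft_force: [-0.2, -0.0, 0.5]
grip_width: 0.0754
clock: 16.3
position: [0.4434, 0.0622, -0.0193]
ee_rot: [0.707, 0.707, 0.0, 0.0]
ft_force: [-1.0, -0.1, 6.5]
grip_width: 0.0406
clock: 17.3
position: [0.4431, 0.0621, 0.0803]
ee_rot: [0.707, 0.707, 0.0, 0.0]
ft_force: [-0.2, 0.3, -1.3]
grip_width: 0.0405
```

View pics/w10.png

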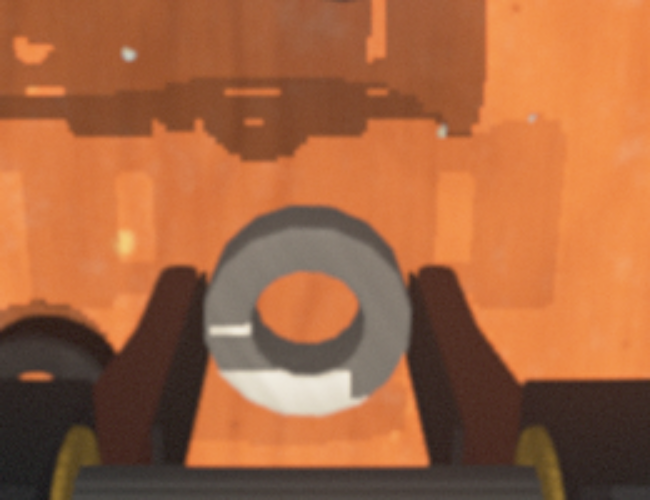

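The spacer is held level between the pads: opening 40.5 mm, centre at crop (308,320). I'm moving to a hover short of the tube, to measure its rim in full view.

```bash
python3 -m creep '[{"tx":-0.01,"ty":0.015,"tz":-0.01,"ax":0,"ay":0,"az":0,"hand":1},{"tx":-0.03,"ty":0.04,"tz":-0.015,"ax":0,"ay":0,"az":0,"hand":1},{"tx":-0.05,"ty":0.07,"tz":-0.015,"ax":0,"ay":0,"az":0,"hand":1},{"tx":-0.07,"ty":0.1,"tz":-0.015,"ax":0,"ay":0,"az":0,"hand":1},{"tx":-0.09,"ty":0.13,"tz":-0.015,"ax":0,"ay":0,"az":0,"hand":1},{"tx":-0.11,"ty":0.155,"tz":-0.015,"ax":0,"ay":0,"az":0,"hand":1},{"tx":-0.13,"ty":0.175,"tz":-0.015,"ax":0,"ay":0,"az":0,"hand":1},{"tx":-0.145,"ty":0.19,"tz":-0.015,"ax":0,"ay":0,"az":0,"hand":1},{"tx":-0.15,"ty":0.195,"tz":-0.015,"ax":0,"ay":0,"az":0,"hand":1},{"tx":-0.15,"ty":0.195,"tz":-0.015,"ax":0,"ay":0,"az":0,"hand":1}]'
python3 - <<'E'
from h import *
print(bot.read_state()["position"])
c=vision.capture("wrist");im=c["image"].copy()
look(c,"ring_tube",.042,(.638,-.023),im);look(c,"motor_nest",.02,(.653,.066),im);look(c,"spacer",.11,(.638,-.088),im)
cv2.imwrite("pics/w11.png",im)
E
```

```text
clock: 18.35
position: [0.638, -0.0882, 0.094]
ee_rot: [0.707, 0.707, -0.0, -0.001]
ft_force: [-1.0, 0.6, -1.0]
grip_width: 0.0405
[ 0.63797146 -0.08815403  0.09398469]
ring_tube 0.89 [ 0.638  -0.0229  0.035 ] (263, 65, 101, 103)
ring_tube 0.32 [ 0.6345 -0.0435  0.1128] (228, 0, 178, 271)
motor_nest 0.77 [0.6502 0.047  0.0381] (278, 0, 107, 50)
spacer 0.73 [ 0.6379 -0.0936  0.0257] (272, 212, 81, 85)
```

View pics/w11.png

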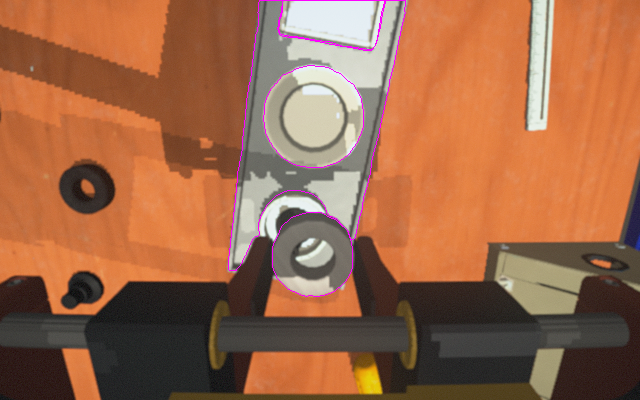

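The tube rim fits a circle at (638.0,-22.9) mm, radius 35.0 mm against a nominal 35.5. The held ring projects onto the TCP within about 1 mm in y. Moving over the tube and lowering into the funnel.

```bash
python3 -m creep '[{"tx":0.02,"ty":0,"tz":0,"ax":0,"ay":0,"az":0,"hand":1},{"tx":0.04,"ty":0,"tz":0,"ax":0,"ay":0,"az":0,"hand":1},{"tx":0.06,"ty":0,"tz":0,"ax":0,"ay":0,"az":0,"hand":1},{"tx":0.064,"ty":0,"tz":0.01,"ax":0,"ay":0,"az":0,"hand":1},{"tx":0.064,"ty":0,"tz":0.03,"ax":0,"ay":0,"az":0,"hand":1},{"tx":0.064,"ty":0,"tz":0.045,"ax":0,"ay":0,"az":0,"hand":1},{"tx":0.064,"ty":0,"tz":0.055,"ax":0,"ay":0,"az":0,"hand":1},{"tx":0.064,"ty":0,"tz":0.063,"ax":0,"ay":0,"az":0,"hand":1},{"tx":0.064,"ty":0,"tz":0.07,"ax":0,"ay":0,"az":0,"hand":1},{"tx":0.064,"ty":0,"tz":0.07,"ax":0,"ay":0,"az":0,"hand":1}]'
```

```text
clock: 19.55
position: [0.6378, -0.024, 0.0244]
ee_rot: [0.707, 0.707, -0.0, -0.001]
ft_force: [0.1, -1.1, -0.5]
grip_width: 0.0408
```

```bash
python3 - <<'E'
from h import *
w=vision.capture("wrist")["image"][150:310,220:410];s=vision.capture("scene")["image"][140:220,300:400]
cv2.imwrite("pics/c12.png",np.hstack([cv2.resize(w,(400,337)),cv2.resize(s,(400,337),interpolation=2)]))
E
```

```text
(no output)
```

View pics/c12.png

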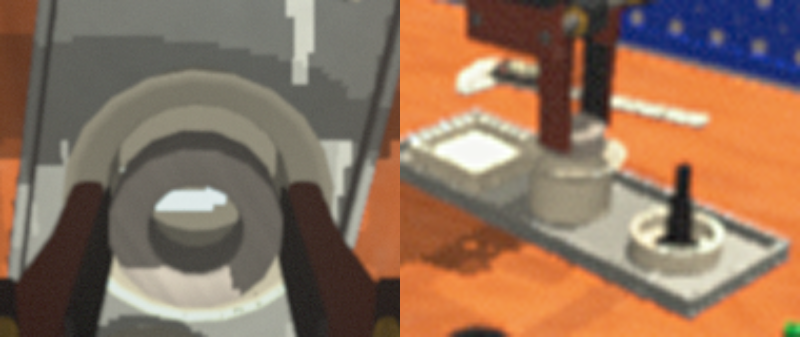

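The spacer is centred over the funnel at crop (195,210), with the fingertips just above the rim. I'll lower 6 mm, release slowly and rise.

```bash
python3 -m creep '[{"tx":0,"ty":0,"tz":0.002,"ax":0,"ay":0,"az":0,"hand":1},{"tx":0,"ty":0,"tz":0.004,"ax":0,"ay":0,"az":0,"hand":1},{"tx":0,"ty":0,"tz":0.006,"ax":0,"ay":0,"az":0,"hand":1},{"tx":0,"ty":0,"tz":0.006,"ax":0,"ay":0,"az":0,"hand":1},{"tx":0,"ty":0,"tz":0.006,"ax":0,"ay":0,"az":0,"hand":0.45},{"tx":0,"ty":0,"tz":0.006,"ax":0,"ay":0,"az":0,"hand":0.4},{"tx":0,"ty":0,"tz":0.006,"ax":0,"ay":0,"az":0,"hand":0.3},{"tx":0,"ty":0,"tz":0.006,"ax":0,"ay":0,"az":0,"hand":0.3},{"tx":0,"ty":0,"tz":0.006,"ax":0,"ay":0,"az":0,"hand":0.3},{"tx":0,"ty":0,"tz":0.006,"ax":0,"ay":0,"az":0,"hand":0.3}]'
python3 -m creep '[{"tx":0,"ty":0,"tz":-0.01,"ax":0,"ay":0,"az":0,"hand":0.3},{"tx":0,"ty":0,"tz":-0.03,"ax":0,"ay":0,"az":0,"hand":0.3},{"tx":0,"ty":0,"tz":-0.06,"ax":0,"ay":0,"az":0,"hand":0.3},{"tx":0,"ty":0,"tz":-0.09,"ax":0,"ay":0,"az":0,"hand":0.2},{"tx":-0.02,"ty":-0.02,"tz":-0.1,"ax":0,"ay":0,"az":0,"hand":0},{"tx":-0.05,"ty":-0.02,"tz":-0.1,"ax":0,"ay":0,"az":0,"hand":0},{"tx":-0.07,"ty":-0.03,"tz":-0.1,"ax":0,"ay":0,"az":0,"hand":0},{"tx":-0.08,"ty":-0.04,"tz":-0.1,"ax":0,"ay":0,"az":0,"hand":0},{"tx":-0.08,"ty":-0.04,"tz":-0.1,"ax":0,"ay":0,"az":0,"hand":0},{"tx":-0.08,"ty":-0.04,"tz":-0.1,"ax":0,"ay":0,"az":0,"hand":0}]'
python3 - <<'E'
from h import *
c=vision.capture("wrist");print(bot.read_state()["position"]);w=c["image"]
look(c,"spacer",.024,(.638,-.023));look(c,"spindle_nest",.02,(.6225,-.1112));look(c,"motor_nest",.02,(.653,.066))
u,v=proj(c,[.638,-.023,.03]).astype(int);a=w[max(v-60,0):v+60,u-80:u+80];print(u,v)
cv2.imwrite("pics/c13.png",cv2.resize(a,(640,480),interpolation=2))
E
```

```text
clock: 20.65
position: [0.6384, -0.0238, 0.0194]
ee_rot: [0.707, 0.707, 0.0, -0.0]
ft_force: [0.4, 1.0, -0.1]
grip_width: 0.0617
clock: 21.65
position: [0.5983, -0.1033, 0.1196]
ee_rot: [0.707, 0.707, 0.0, -0.0]
ft_force: [0.5, -0.3, 0.4]
grip_width: 0.088
[ 0.59855992 -0.10305647  0.11948123]
spacer 0.87 [ 0.6377 -0.0219  0.0215] (336, 70, 54, 53)
spindle_nest 0.7 [ 0.6222 -0.1101  0.0299] (308, 168, 65, 65)
motor_nest 0.62 [0.649  0.041  0.0368] (332, 0, 96, 36)
363 96
```

View pics/c13.png

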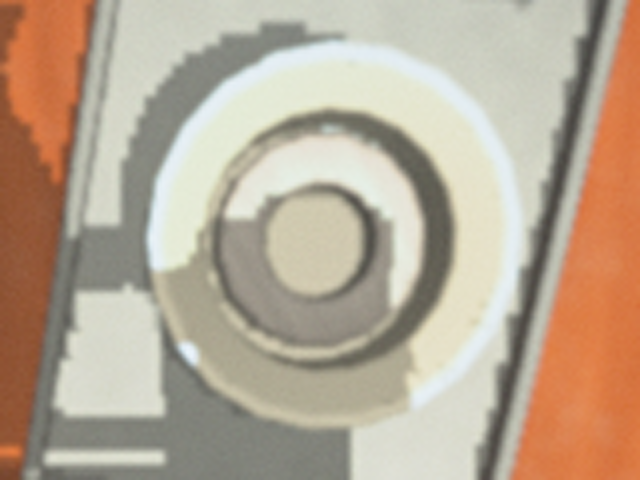

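The spacer lies flat at the bottom of the tube, at crop (318,240). Measured centre is (637.7,-21.9) mm and radius 21.5 mm. I've viewed 15 pictures and keep the last one for the end. Next is the small tyre ring: hover near it and measure by numbers.

```bash
python3 -m creep '[{"tx":-0.005,"ty":-0.02,"tz":0,"ax":0,"ay":0,"az":0,"hand":0},{"tx":-0.01,"ty":-0.05,"tz":0,"ax":0,"ay":0,"az":0,"hand":0},{"tx":-0.02,"ty":-0.09,"tz":0,"ax":0,"ay":0,"az":0,"hand":0},{"tx":-0.03,"ty":-0.13,"tz":0,"ax":0,"ay":0,"az":0,"hand":0},{"tx":-0.037,"ty":-0.15,"tz":0,"ax":0,"ay":0,"az":0,"hand":0},{"tx":-0.037,"ty":-0.15,"tz":0,"ax":0,"ay":0,"az":0,"hand":0},{"tx":-0.037,"ty":-0.15,"tz":0,"ax":0,"ay":0,"az":0,"hand":0},{"tx":-0.037,"ty":-0.15,"tz":0,"ax":0,"ay":0,"az":0,"hand":0},{"tx":-0.037,"ty":-0.15,"tz":0,"ax":0,"ay":0,"az":0,"hand":0},{"tx":-0.037,"ty":-0.15,"tz":0,"ax":0,"ay":0,"az":0,"hand":0}]'
python3 - <<'E'
from h import *
c=vision.capture("wrist");print(bot.read_state()["position"])
for z in (.008,.015): look(c,"tyre_ring",z,(.448,-.081))
look(c,"short_spindle",.003,(.424,-.177))
hsv=cv2.cvtColor(c["image"],cv2.COLOR_BGR2HSV);m=(hsv[...,2]<75).astype(np.uint8)
n,l,st,ce=cv2.connectedComponentsWithStats(m)
for i in range(1,n):
    if 400<st[i,4]<6000:
        x,y,w,h=st[i,:4];print(st[i].tolist(),at(c,(x+w/2,y+h/2),.0075).round(4), "w mm",round(1000*np.linalg.norm(at(c,(x,y+h/2),.01)-at(c,(x+w,y+h/2),.01)),1))
E
```

```text
clock: 22.85
position: [0.4494, -0.1407, 0.1193]
ee_rot: [0.707, 0.708, 0.0, 0.0]
ft_force: [0.3, -1.2, 0.3]
grip_width: 0.088
[ 0.4491144  -0.14073048  0.11927349]
tyre_ring 0.61 [ 0.4477 -0.0812  0.0218] (287, 96, 49, 52)
tyre_ring 0.61 [ 0.4478 -0.0809  0.0213] (287, 96, 49, 52)
[159, 0, 70, 72, 3353] [ 0.3529 -0.0128  0.0075] w mm 56.8
[546, 90, 42, 109, 472] [ 0.6759 -0.0989  0.0075] w mm 39.0
[288, 97, 47, 49, 1343] [ 0.4482 -0.081   0.0075] w mm 39.9
[491, 143, 60, 34, 1107] [ 0.6357 -0.1132  0.0075] w mm 55.0
[271, 210, 31, 31, 498] [ 0.4251 -0.1755  0.0075] w mm 28.6
```

The tyre ring at (448,-81) mm is 42 mm across and the other is 57 mm, so this is the smaller one. Grasping it.

```bash
python3 -m creep '[{"tx":0.03,"ty":-0.001,"tz":0,"ax":0,"ay":0,"az":0,"hand":0},{"tx":0.06,"ty":-0.001,"tz":0.01,"ax":0,"ay":0,"az":0,"hand":0},{"tx":0.06,"ty":-0.001,"tz":0.04,"ax":0,"ay":0,"az":0,"hand":0},{"tx":0.06,"ty":-0.001,"tz":0.07,"ax":0,"ay":0,"az":0,"hand":0},{"tx":0.06,"ty":-0.001,"tz":0.1,"ax":0,"ay":0,"az":0,"hand":0},{"tx":0.06,"ty":-0.001,"tz":0.12,"ax":0,"ay":0,"az":0,"hand":0},{"tx":0.06,"ty":-0.001,"tz":0.132,"ax":0,"ay":0,"az":0,"hand":0},{"tx":0.06,"ty":-0.001,"tz":0.137,"ax":0,"ay":0,"az":0,"hand":0},{"tx":0.06,"ty":-0.001,"tz":0.139,"ax":0,"ay":0,"az":0,"hand":0.1},{"tx":0.06,"ty":-0.001,"tz":0.139,"ax":0,"ay":0,"az":0,"hand":0.2}]'
python3 -m creep '[{"tx":0,"ty":0,"tz":0,"ax":0,"ay":0,"az":0,"hand":0.3},{"tx":0,"ty":0,"tz":0,"ax":0,"ay":0,"az":0,"hand":0.4},{"tx":0,"ty":0,"tz":0,"ax":0,"ay":0,"az":0,"hand":0.5},{"tx":0,"ty":0,"tz":0,"ax":0,"ay":0,"az":0,"hand":0.7},{"tx":0,"ty":0,"tz":0,"ax":0,"ay":0,"az":0,"hand":1},{"tx":0,"ty":0,"tz":0,"ax":0,"ay":0,"az":0,"hand":1},{"tx":0,"ty":0,"tz":0,"ax":0,"ay":0,"az":0,"hand":1},{"tx":0,"ty":0,"tz":0,"ax":0,"ay":0,"az":0,"hand":1},{"tx":0,"ty":0,"tz":0,"ax":0,"ay":0,"az":0,"hand":1},{"tx":0,"ty":0,"tz":0,"ax":0,"ay":0,"az":0,"hand":1}]'
python3 -m creep '[{"tx":0,"ty":0,"tz":-0.004,"ax":0,"ay":0,"az":0,"hand":1},{"tx":0,"ty":0,"tz":-0.01,"ax":0,"ay":0,"az":0,"hand":1},{"tx":0,"ty":0,"tz":-0.02,"ax":0,"ay":0,"az":0,"hand":1},{"tx":0,"ty":0,"tz":-0.035,"ax":0,"ay":0,"az":0,"hand":1},{"tx":0,"ty":0,"tz":-0.05,"ax":0,"ay":0,"az":0,"hand":1},{"tx":0,"ty":0,"tz":-0.07,"ax":0,"ay":0,"az":0,"hand":1},{"tx":0,"ty":0,"tz":-0.09,"ax":0,"ay":0,"az":0,"hand":1},{"tx":0,"ty":0,"tz":-0.1,"ax":0,"ay":0,"az":0,"hand":1},{"tx":0,"ty":0,"tz":-0.11,"ax":0,"ay":0,"az":0,"hand":1},{"tx":0,"ty":0,"tz":-0.115,"ax":0,"ay":0,"az":0,"hand":1}]'
python3 - <<'E'
from h import *
c=vision.capture("wrist");p=bot.read_state()["position"];print(p)
for z in (.03,.035): look(c,"tyre_ring",p[2]+z,p[:2])
E
```

```text
clock: 24.05
position: [0.4477, -0.081, -0.0194]
ee_rot: [0.707, 0.707, 0.0, 0.0]
ft_force: [-0.0, 0.7, 0.6]
grip_width: 0.0754
clock: 25.05
position: [0.4476, -0.0809, -0.0194]
ee_rot: [0.707, 0.707, 0.0, 0.0]
ft_force: [-0.5, -0.5, 5.7]
grip_width: 0.0389
clock: 26.05
position: [0.4476, -0.0809, 0.0962]
ee_rot: [0.707, 0.707, 0.0, 0.0]
ft_force: [-0.0, 0.1, -0.7]
grip_width: 0.0388
[ 0.44781124 -0.08102222  0.09637592]
tyre_ring 0.61 [ 0.4472 -0.0803  0.0233] (272, 214, 80, 83)
tyre_ring 0.61 [ 0.4472 -0.0779  0.0225] (272, 214, 80, 83)
```

```bash
python3 -m creep '[{"tx":0.005,"ty":0.015,"tz":0,"ax":0,"ay":0,"az":0,"hand":1},{"tx":0.015,"ty":0.045,"tz":0,"ax":0,"ay":0,"az":0,"hand":1},{"tx":0.025,"ty":0.08,"tz":0,"ax":0,"ay":0,"az":0,"hand":1},{"tx":0.035,"ty":0.115,"tz":0,"ax":0,"ay":0,"az":0,"hand":1},{"tx":0.045,"ty":0.15,"tz":0,"ax":0,"ay":0,"az":0,"hand":1},{"tx":0.055,"ty":0.18,"tz":0,"ax":0,"ay":0,"az":0,"hand":1},{"tx":0.058,"ty":0.19,"tz":0,"ax":0,"ay":0,"az":0,"hand":1},{"tx":0.058,"ty":0.19,"tz":0.02,"ax":0,"ay":0,"az":0,"hand":1},{"tx":0.058,"ty":0.19,"tz":0.04,"ax":0,"ay":0,"az":0,"hand":1},{"tx":0.058,"ty":0.19,"tz":0.055,"ax":0,"ay":0,"az":0,"hand":1}]'
python3 -m creep '[{"tx":0,"ty":0,"tz":0.006,"ax":0,"ay":0,"az":0,"hand":1},{"tx":0,"ty":0,"tz":0.012,"ax":0,"ay":0,"az":0,"hand":1},{"tx":0,"ty":0,"tz":0.018,"ax":0,"ay":0,"az":0,"hand":1},{"tx":0,"ty":0,"tz":0.022,"ax":0,"ay":0,"az":0,"hand":1},{"tx":0,"ty":0,"tz":0.022,"ax":0,"ay":0,"az":0,"hand":1},{"tx":0,"ty":0,"tz":0.022,"ax":0,"ay":0,"az":0,"hand":1},{"tx":0,"ty":0,"tz":0.022,"ax":0,"ay":0,"az":0,"hand":1},{"tx":0,"ty":0,"tz":0.022,"ax":0,"ay":0,"az":0,"hand":1},{"tx":0,"ty":0,"tz":0.022,"ax":0,"ay":0,"az":0,"hand":1},{"tx":0,"ty":0,"tz":0.022,"ax":0,"ay":0,"az":0,"hand":1}]'
```

```text
clock: 27.2
position: [0.6362, -0.0224, 0.0383]
ee_rot: [0.707, 0.707, -0.001, -0.001]
ft_force: [-0.5, 0.5, -0.2]
grip_width: 0.039
clock: 28.2
position: [0.6375, -0.0228, 0.0185]
ee_rot: [0.707, 0.707, 0.0, 0.0]
ft_force: [-0.4, -0.6, -0.6]
grip_width: 0.0394
```

```bash
python3 -m creep '[{"tx":0,"ty":0,"tz":0,"ax":0,"ay":0,"az":0,"hand":0.5},{"tx":0,"ty":0,"tz":0,"ax":0,"ay":0,"az":0,"hand":0.45},{"tx":0,"ty":0,"tz":0,"ax":0,"ay":0,"az":0,"hand":0.4},{"tx":0,"ty":0,"tz":0,"ax":0,"ay":0,"az":0,"hand":0.3},{"tx":0,"ty":0,"tz":0,"ax":0,"ay":0,"az":0,"hand":0.3},{"tx":0,"ty":0,"tz":0,"ax":0,"ay":0,"az":0,"hand":0.3},{"tx":0,"ty":0,"tz":0,"ax":0,"ay":0,"az":0,"hand":0.3},{"tx":0,"ty":0,"tz":0,"ax":0,"ay":0,"az":0,"hand":0.3},{"tx":0,"ty":0,"tz":-0.005,"ax":0,"ay":0,"az":0,"hand":0.3},{"tx":0,"ty":0,"tz":-0.01,"ax":0,"ay":0,"az":0,"hand":0.3}]'
python3 -m creep '[{"tx":0,"ty":0,"tz":-0.02,"ax":0,"ay":0,"az":0,"hand":0.3},{"tx":0,"ty":0,"tz":-0.05,"ax":0,"ay":0,"az":0,"hand":0.3},{"tx":0,"ty":0,"tz":-0.08,"ax":0,"ay":0,"az":0,"hand":0.2},{"tx":-0.02,"ty":-0.01,"tz":-0.09,"ax":0,"ay":0,"az":0,"hand":0},{"tx":-0.05,"ty":-0.02,"tz":-0.09,"ax":0,"ay":0,"az":0,"hand":0},{"tx":-0.07,"ty":-0.03,"tz":-0.09,"ax":0,"ay":0,"az":0,"hand":0},{"tx":-0.08,"ty":-0.04,"tz":-0.09,"ax":0,"ay":0,"az":0,"hand":0},{"tx":-0.08,"ty":-0.04,"tz":-0.09,"ax":0,"ay":0,"az":0,"hand":0},{"tx":-0.08,"ty":-0.04,"tz":-0.09,"ax":0,"ay":0,"az":0,"hand":0},{"tx":-0.08,"ty":-0.04,"tz":-0.09,"ax":0,"ay":0,"az":0,"hand":0}]'
python3 - <<'E'
from h import *
c=vision.capture("wrist");print(bot.read_state()["position"])
for z in (.032,.039,.05): look(c,"tyre_ring",z,(.638,-.023))
look(c,"ring_tube",.042,(.638,-.023))
for r in vision.regions_of("tyre_ring",c): 
    m=r["region"].astype(np.uint8);q=max(cv2.findContours(m,0,1)[0],key=cv2.contourArea);print(r["confidence"],r["centre"],[np.round(a,1) for a in cv2.fitEllipse(q)])
cv2.imwrite("pics/c14.png",c["image"])
E
```

```text
clock: 29.2
position: [0.6373, -0.0228, 0.0287]
ee_rot: [0.707, 0.707, -0.0, -0.0]
ft_force: [0.2, 0.9, 0.4]
grip_width: 0.0613
clock: 30.2
position: [0.5979, -0.102, 0.1184]
ee_rot: [0.707, 0.707, 0.0, -0.0]
ft_force: [-0.6, -0.7, -0.2]
grip_width: 0.088
[ 0.59790548 -0.10192438  0.11837311]
tyre_ring 0.73 [ 0.6375 -0.0223  0.0216] (337, 69, 55, 57)
tyre_ring 0.73 [ 0.6364 -0.0224  0.0211] (337, 69, 55, 57)
tyre_ring 0.73 [ 0.6348 -0.0225  0.0202] (337, 69, 55, 57)
ring_tube 0.75 [ 0.638  -0.023   0.0349] (321, 48, 93, 97)
0.76 [92.2, 33.1] [array([28.4, 89.6]), array([62.4, 72. ]), np.float64(141.4)]
0.73 [100.7, 377.2] [array([364.4,  96.8]), array([53.7, 56.7]), np.float64(23.9)]
0.47 [184.5, 343.0] [array([340.6, 201.7]), array([64.7, 65. ]), np.float64(133.7)]
```

The tyre measures as a near-circular 42 mm ring centred on the tube at its expected height. Now the motor.

```bash
python3 -m creep '[{"tx":0.02,"ty":-0.015,"tz":0,"ax":0,"ay":0,"az":0,"hand":0},{"tx":0.05,"ty":-0.035,"tz":0,"ax":0,"ay":0,"az":0,"hand":0},{"tx":0.08,"ty":-0.06,"tz":0,"ax":0,"ay":0,"az":0,"hand":0},{"tx":0.11,"ty":-0.085,"tz":0,"ax":0,"ay":0,"az":0,"hand":0},{"tx":0.14,"ty":-0.11,"tz":0,"ax":0,"ay":0,"az":0,"hand":0},{"tx":0.17,"ty":-0.13,"tz":0,"ax":0,"ay":0,"az":0,"hand":0},{"tx":0.185,"ty":-0.141,"tz":0,"ax":0,"ay":0,"az":0,"hand":0},{"tx":0.185,"ty":-0.143,"tz":0,"ax":0,"ay":0,"az":0,"hand":0},{"tx":0.185,"ty":-0.143,"tz":0,"ax":0,"ay":0,"az":0,"hand":0},{"tx":0.185,"ty":-0.143,"tz":0,"ax":0,"ay":0,"az":0,"hand":0}]'
python3 - <<'E'
from h import *
c=vision.capture("wrist");print(bot.read_state()["position"])
for z in (0.008,.016,): look(c,"gear_motor",z,(.4545,.14))
hsv=cv2.cvtColor(c["image"],cv2.COLOR_BGR2HSV);m=((hsv[...,2]<60)).astype(np.uint8)
n,l,st,ce=cv2.connectedComponentsWithStats(m)
u,v=proj(c,[.4545,.14,.008]);print(u,v)
for i in range(1,n):
    x,y,w,h=st[i,:4]
    if st[i,4]>150 and abs(x+w/2-u)<50 and abs(y+h/2-v)<50: print(st[i].tolist(),at(c,(x+w/2,y),.016).round(4),at(c,(x,y+h/2),.016).round(4),at(c,(x+w,y+h/2),.016).round(4))
E
```

```text
clock: 31.5
position: [0.4555, 0.0815, 0.1186]
ee_rot: [0.707, 0.707, 0.0, 0.0]
ft_force: [0.8, 0.1, 0.4]
grip_width: 0.0879
[0.45552407 0.08137563 0.11850625]
gear_motor 0.82 [0.4533 0.1402 0.0231] (283, 95, 54, 55)
gear_motor 0.82 [0.4533 0.1406 0.0225] (283, 95, 54, 55)
311.44461538605754 122.995060503226
```

```bash
python3 -m creep '[{"tx":0.03,"ty":-0.002,"tz":0,"ax":0,"ay":0,"az":0,"hand":0},{"tx":0.055,"ty":-0.002,"tz":0,"ax":0,"ay":0,"az":0,"hand":0},{"tx":0.059,"ty":-0.002,"tz":0.02,"ax":0,"ay":0,"az":0,"hand":0},{"tx":0.059,"ty":-0.002,"tz":0.04,"ax":0,"ay":0,"az":0,"hand":0},{"tx":0.059,"ty":-0.002,"tz":0.06,"ax":0,"ay":0,"az":0,"hand":0},{"tx":0.059,"ty":-0.002,"tz":0.08,"ax":0,"ay":0,"az":0,"hand":0},{"tx":0.059,"ty":-0.002,"tz":0.1,"ax":0,"ay":0,"az":0,"hand":0},{"tx":0.059,"ty":-0.002,"tz":0.11,"ax":0,"ay":0,"az":0,"hand":0},{"tx":0.059,"ty":-0.002,"tz":0.115,"ax":0,"ay":0,"az":0,"hand":0.1},{"tx":0.059,"ty":-0.002,"tz":0.115,"ax":0,"ay":0,"az":0,"hand":0.2}]'
python3 -m creep '[{"tx":0,"ty":0,"tz":0,"ax":0,"ay":0,"az":0,"hand":0.3},{"tx":0,"ty":0,"tz":0,"ax":0,"ay":0,"az":0,"hand":0.4},{"tx":0,"ty":0,"tz":0,"ax":0,"ay":0,"az":0,"hand":0.5},{"tx":0,"ty":0,"tz":0,"ax":0,"ay":0,"az":0,"hand":0.6},{"tx":0,"ty":0,"tz":0,"ax":0,"ay":0,"az":0,"hand":0.7},{"tx":0,"ty":0,"tz":0,"ax":0,"ay":0,"az":0,"hand":1},{"tx":0,"ty":0,"tz":0,"ax":0,"ay":0,"az":0,"hand":1},{"tx":0,"ty":0,"tz":0,"ax":0,"ay":0,"az":0,"hand":1},{"tx":0,"ty":0,"tz":0,"ax":0,"ay":0,"az":0,"hand":1},{"tx":0,"ty":0,"tz":0,"ax":0,"ay":0,"az":0,"hand":1}]'
```

```text
clock: 32.65
position: [0.4524, 0.1409, 0.0031]
ee_rot: [0.707, 0.707, -0.0, -0.0]
ft_force: [-1.0, -0.6, 1.4]
grip_width: 0.0755
clock: 33.65
position: [0.4526, 0.1412, 0.0035]
ee_rot: [0.707, 0.707, 0.0, 0.0]
ft_force: [0.8, -1.1, 3.1]
grip_width: 0.029
```

```bash
python3 -m creep '[{"tx":0,"ty":0,"tz":-0.005,"ax":0,"ay":0,"az":0,"hand":1},{"tx":0,"ty":0,"tz":-0.015,"ax":0,"ay":0,"az":0,"hand":1},{"tx":0,"ty":0,"tz":-0.03,"ax":0,"ay":0,"az":0,"hand":1},{"tx":0,"ty":0,"tz":-0.05,"ax":0,"ay":0,"az":0,"hand":1},{"tx":0,"ty":0,"tz":-0.07,"ax":0,"ay":0,"az":0,"hand":1},{"tx":-0.01,"ty":0.02,"tz":-0.085,"ax":0,"ay":0,"az":0,"hand":1},{"tx":-0.02,"ty":0.045,"tz":-0.09,"ax":0,"ay":0,"az":0,"hand":1},{"tx":-0.03,"ty":0.075,"tz":-0.09,"ax":0,"ay":0,"az":0,"hand":1},{"tx":-0.04,"ty":0.1,"tz":-0.09,"ax":0,"ay":0,"az":0,"hand":1},{"tx":-0.045,"ty":0.115,"tz":-0.09,"ax":0,"ay":0,"az":0,"hand":1}]'
python3 -m creep '[{"tx":-0.01,"ty":0.025,"tz":0,"ax":0,"ay":0,"az":0,"hand":1},{"tx":-0.02,"ty":0.05,"tz":0,"ax":0,"ay":0,"az":0,"hand":1},{"tx":-0.028,"ty":0.075,"tz":0,"ax":0,"ay":0,"az":0,"hand":1},{"tx":-0.03,"ty":0.086,"tz":0,"ax":0,"ay":0,"az":0,"hand":1},{"tx":-0.03,"ty":0.086,"tz":0.01,"ax":0,"ay":0,"az":0,"hand":1},{"tx":-0.03,"ty":0.086,"tz":0.025,"ax":0,"ay":0,"az":0,"hand":1},{"tx":-0.03,"ty":0.086,"tz":0.04,"ax":0,"ay":0,"az":0,"hand":1},{"tx":-0.03,"ty":0.086,"tz":0.05,"ax":0,"ay":0,"az":0,"hand":1},{"tx":-0.03,"ty":0.086,"tz":0.05,"ax":0,"ay":0,"az":0,"hand":1},{"tx":-0.03,"ty":0.086,"tz":0.05,"ax":0,"ay":0,"az":0,"hand":1}]'
python3 - <<'E'
from h import *
c=vision.capture("wrist");print(bot.read_state()["position"])
look(c,"motor_nest",.02,(.653,.066));look(c,"gear_motor",.06,(.653,.066))
cv2.imwrite("pics/w15.png",c["image"])
E
```

```text
clock: 34.65
position: [0.5695, 0.0953, 0.0943]
ee_rot: [0.707, 0.707, 0.001, 0.001]
ft_force: [-0.4, 0.2, -1.2]
grip_width: 0.0288
clock: 35.65
position: [0.6527, 0.0664, 0.0429]
ee_rot: [0.707, 0.707, -0.0, -0.0]
ft_force: [0.5, 0.5, -1.1]
grip_width: 0.0286
[0.65334926 0.06633364 0.04351555]
motor_nest 0.89 [0.6534 0.0682 0.0473] (257, 160, 120, 99)
gear_motor 0.59 [0.6501 0.0619 0.0316] (275, 200, 77, 105)
```

The nest measures (653.4, 68) mm with the TCP at (653, 66). The weight is still on the gripper (-1.1 N). Lowering and releasing.

```bash
python3 -m creep '[{"tx":0.001,"ty":0,"tz":0.008,"ax":0,"ay":0,"az":0,"hand":1},{"tx":0.001,"ty":0,"tz":0.016,"ax":0,"ay":0,"az":0,"hand":1},{"tx":0.001,"ty":0,"tz":0.022,"ax":0,"ay":0,"az":0,"hand":1},{"tx":0.001,"ty":0,"tz":0.027,"ax":0,"ay":0,"az":0,"hand":1},{"tx":0.001,"ty":0,"tz":0.03,"ax":0,"ay":0,"az":0,"hand":1},{"tx":0.001,"ty":0,"tz":0.031,"ax":0,"ay":0,"az":0,"hand":1},{"tx":0.001,"ty":0,"tz":0.032,"ax":0,"ay":0,"az":0,"hand":1},{"tx":0.001,"ty":0,"tz":0.032,"ax":0,"ay":0,"az":0,"hand":1},{"tx":0.001,"ty":0,"tz":0.032,"ax":0,"ay":0,"az":0,"hand":1},{"tx":0.001,"ty":0,"tz":0.032,"ax":0,"ay":0,"az":0,"hand":1}]'
python3 -m creep '[{"tx":0,"ty":0,"tz":0,"ax":0,"ay":0,"az":0,"hand":0.6},{"tx":0,"ty":0,"tz":0,"ax":0,"ay":0,"az":0,"hand":0.5},{"tx":0,"ty":0,"tz":0,"ax":0,"ay":0,"az":0,"hand":0.4},{"tx":0,"ty":0,"tz":0,"ax":0,"ay":0,"az":0,"hand":0.3},{"tx":0,"ty":0,"tz":0,"ax":0,"ay":0,"az":0,"hand":0.3},{"tx":0,"ty":0,"tz":0,"ax":0,"ay":0,"az":0,"hand":0.3},{"tx":0,"ty":0,"tz":-0.01,"ax":0,"ay":0,"az":0,"hand":0.3},{"tx":0,"ty":0,"tz":-0.02,"ax":0,"ay":0,"az":0,"hand":0.3},{"tx":0,"ty":0,"tz":-0.04,"ax":0,"ay":0,"az":0,"hand":0.3},{"tx":0,"ty":0,"tz":-0.07,"ax":0,"ay":0,"az":0,"hand":0.3}]'
python3 -m creep '[{"tx":0,"ty":0,"tz":-0.03,"ax":0,"ay":0,"az":0,"hand":0.3},{"tx":-0.04,"ty":-0.02,"tz":-0.06,"ax":0,"ay":0,"az":0,"hand":0.3},{"tx":-0.08,"ty":-0.03,"tz":-0.08,"ax":0,"ay":0,"az":0,"hand":0},{"tx":-0.12,"ty":-0.04,"tz":-0.09,"ax":0,"ay":0,"az":0,"hand":0},{"tx":-0.16,"ty":-0.05,"tz":-0.1,"ax":0,"ay":0,"az":0,"hand":0},{"tx":-0.19,"ty":-0.06,"tz":-0.1,"ax":0,"ay":0,"az":0,"hand":0},{"tx":-0.21,"ty":-0.07,"tz":-0.1,"ax":0,"ay":0,"az":0,"hand":0},{"tx":-0.22,"ty":-0.07,"tz":-0.1,"ax":0,"ay":0,"az":0,"hand":0},{"tx":-0.22,"ty":-0.07,"tz":-0.1,"ax":0,"ay":0,"az":0,"hand":0},{"tx":-0.22,"ty":-0.07,"tz":-0.1,"ax":0,"ay":0,"az":0,"hand":0}]'
python3 - <<'E'
from h import *
c=vision.capture("wrist");print(bot.read_state()["position"]);w=c["image"]
look(c,"motor_nest",.02,(.653,.066));look(c,"gear_motor",.024,(.653,.066));look(c,"tyre_ring",.039,(.638,-.023));look(c,"tall_spindle",.012,(.622,-.112))
t=vision.capture("top");look(t,"short_spindle",.003,(.424,-.177));look(t,"wide_spacer",.008,(.467,.273))
a=cv2.resize(w[0:220,230:480],(400,352),interpolation=2);s=vision.capture("scene")["image"][140:230,290:400]
cv2.imwrite("pics/c16.png",np.hstack([a,cv2.resize(s,(400,352),interpolation=2)]))
E
```

```text
clock: 36.8
position: [0.6536, 0.0672, 0.0116]
ee_rot: [0.707, 0.707, 0.0, 0.0]
ft_force: [-0.0, 0.4, -0.4]
grip_width: 0.0292
clock: 37.8
position: [0.6522, 0.0672, 0.0816]
ee_rot: [0.707, 0.707, -0.001, -0.001]
ft_force: [0.1, 0.5, -0.6]
grip_width: 0.0613
clock: 38.8
position: [0.584, -0.1522, 0.1817]
ee_rot: [0.707, 0.707, 0.0, 0.0]
ft_force: [-0.0, 0.5, -1.3]
grip_width: 0.0882
[ 0.58396521 -0.15179765  0.18152738]
tyre_ring 0.85 [ 0.6365 -0.0234  0.0214] (349, 16, 46, 50)
tall_spindle 0.77 [ 0.622  -0.1129  0.0165] (334, 123, 32, 32)
wide_spacer 0.79 [0.468  0.2735 0.0306] (169, 215, 25, 24)
```

View pics/c16.png

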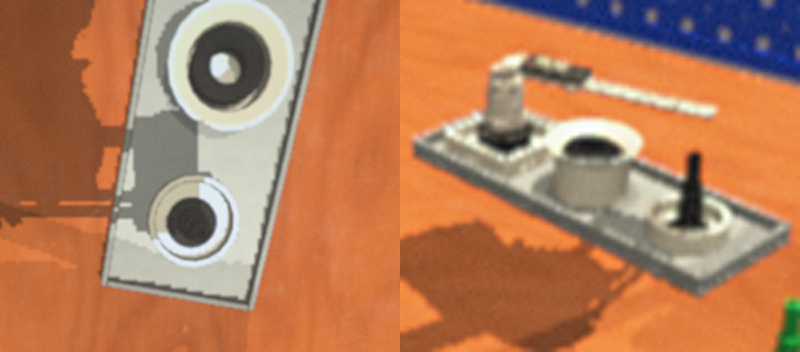

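The motor stands in the square nest at scene crop (503,100). The tyre sits flat inside the funnel at wrist crop (228,65), concentric with the tube. The spindle stands in the round nest at scene crop (692,195). The gripper is clear, so I'm handing in.

```bash
python3 -c "
from cell import ticket
print(ticket.finish_job())"
```

```text
the job is handed in; nothing more can be done
None
```

I placed all four items in the tray and handed the job in at about 39 s on the robot's clock. The hand-in gives no verdict.

| Item | Last measured position (mm) | Nest or tube position (mm) | Last check |
|---|---|---|---|
| Gear motor | released at (654, 67) | (653, 68) | Seen standing in the square nest in the last picture; the network did not find it in the last wrist view. |
| Tall spindle | (622, -113) | (622, -111) | Upright in the round nest. |
| 42 mm spacer | (637.7, -21.9) | (638, -23) | Flat on the tube floor, seen before the tyre covered it. |
| Tyre ring | (636.5, -23.4) | (638, -23) | On top of the spacer. It looked level, but I did not measure its tilt precisely. |

- **Wide ring:** in the last top view it was still at its starting position, to within about 1 mm.
- **Short spindle:** the final network call did not find it. My own segmentation around 23 s had it within about 2 mm of its start, and the gripper did not work near it after that.

**Disagreement with the tool data:** the pictures put the real fingertips about 27–30 mm above the reported TCP, not 11 mm below it. My first two tries at the spindle therefore closed on air above it and moved nothing. After that I took heights from the camera views and each pickup, and every later grasp and release worked first time. At every reading the forces stayed below 7 N.

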